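# Load the coupon rotor and lock it with its spring clip

## Task

Load the coupon rotor: first make sure the drive's isolator toggle is off (leaning towards you, at the green dot), flipping it only if it is on, take the red dust cap off the spindle and put it in the aluminium tray, then stack every coupon disc that has been laid out flat and centred on the carrier plate around the spindle, and put the black end plate on top. Lay the spring clip on the end plate with its open side facing the spindle, and with the held fork tool - not with your fingers - push it sideways into the spindle groove until it snaps fully home, level on the end plate. Finally lay the fork tool back flat in the tray, and leave the glassware standing where it is.

Things in the scene. Friction and masses are not known exactly. Their poses are not given: they have to be found in the camera images.
- drive: the rotor drive, fixed: a white housing 130 (x) x 260 (y) x 45 mm high; origin at the centre of its underside on the bench, x away from the robot, z up. On its top, 55 mm to the +y side, lies the round aluminium carrier plate (diameter 90 mm, top 55 mm above the bench) with the upright spindle in its middle; 85 mm to the -y side stands the isolator toggle.
- spindle (a point): centre of the carrier plate's top face on the spindle axis; axes as the drive's. The steel spindle stands 49 mm above this point: diameter 27 mm, with three grooves of diameter 20 mm, from 17 to 25, 27 to 35 and 37 to 45 mm above it. With one, two or three coupons and the end plate stacked, a groove begins 1 mm below the end plate's top face.
- isolator (a joint): isolator toggle on the right-hand end of the housing's top, 140 mm to the drive's -y side of the spindle: steel bat lever with a red sleeve. Its angle in rad: -0.42 = off (leaning to the drive's -x side, towards the robot, green dot), +0.42 = on (leaning away, red dot). It tips over its middle to either end by itself and stays there; about 1 N at its tip flips it.
- isolator_tip (a point): point on the axis of the isolator lever, 4 mm below its rounded tip and 40 mm from its pivot; the lever is 13 mm thick there. The pivot is 53 mm above the bench.
- coupon_a_mid (a point): steel ring disc (test coupon), outer diameter 66 mm, bore 38 mm, 10 mm thick, 120 g, lying flat on the bench; this point is its centre (half-way up, in the middle of the bore), z up. May be absent.
- coupon_b_mid (a point): brass ring disc (test coupon), outer diameter 66 mm, bore 38 mm, 10 mm thick, 120 g, lying flat on the bench; this point is its centre (half-way up, in the middle of the bore), z up. May be absent.
- coupon_c_mid (a point): copper ring disc (test coupon), outer diameter 66 mm, bore 38 mm, 10 mm thick, 120 g, lying flat on the bench; this point is its centre (half-way up, in the middle of the bore), z up. May be absent.
- cap_mid (a point): red plastic dust cap standing over the spindle on the carrier plate: square, 40 x 40 mm outside, 57 mm high, open below (inside 32 mm wide, 53 mm deep), 40 g; this point is its centre (half-way up), z up, x and y square to its flat sides.
- end_plate_mid (a point): black end plate: ring disc, outer diameter 70 mm, bore 32 mm, 8 mm thick, 100 g, lying flat on the bench; this point is its centre (half-way up, in the middle of the bore), z up.
- clip_seat (a point): dark steel spring clip lying flat on the bench, 5 mm thick, 100 g; this point is where the spindle axis lies when the clip is home, half-way up the clip (2.5 mm above its underside); x points to the open side, z up. It reaches from x = -46 to +12 mm and is 44 mm wide in y. Centre of mass about 6 mm behind this point.
- clip: the clip's body; origin 2.5 mm below the seat point, same axes. Two hinged spring arms end in round noses (radius 3.5 mm, at x = 8, y = +-11 mm); their 15 mm throat must spread over the 20 mm groove. They touch the groove with the seat point about 16 mm short of the spindle axis; a push of up to 15 N carries them over the middle (8 mm short) and the clip snaps home.
- clip_tail (a point): grip point of the clip: middle of its tail, a bar 10 mm wide (y) and 8 mm high, from 20 to 46 mm behind the seat point; same axes. In front of the tail stands the clip's upturned back flange, 36 mm wide in y, 10 mm high from the underside, its back face 20 mm behind the seat point: the fork tool's tines push on it, one on each side of the tail.
- fork_grip (a point): fork tool lying flat in the tray: straight, 172 mm long, 120 g; this point is the grip point at the middle of its handle's height, near the balance point. x points to the tines, z up. The black handle with orange inlay is 22 mm wide (y) and 20 mm high and runs from 65 mm behind to 35 mm ahead of this point.
- fork_tips (a point): middle between the ends of the fork tool's two tines, 107 mm ahead of the grip point on the same line; same axes. Each tine is 8 mm wide and 8 mm high; the slot between them is 18 mm wide and 30 mm deep and straddles the clip's tail.
- tray_in (a point): centre of the inner floor (3 mm above the bench) of the fixed aluminium tray, 240 (x) x 150 (y) mm outside, with a 3 mm wide rim standing 3 mm above this floor.
- beaker: glass beaker, diameter 56 mm, 70 mm high, standing at the back left; origin at the centre of its underside. To be left alone.
- vial_d: glass vial with black cap, diameter 37 mm, 70 mm high, standing at the right; origin at the centre of its underside. To be left alone.
- fork: the fork tool's body; origin at the underside, 35 mm ahead of the grip point, same axes.
Not all that is in view belongs to the job. Of the things that look like the part that bears end_plate_mid, the largest one is meant.

How it is judged:
By the outcome, as a careful person would: the job done as asked, in the order asked, and still so for the second after the job is handed in, with the robot touching nothing.
Of coupon_a, coupon_b, coupon_c only 2 to 3 are there at a start; the rules pass over those that are not, and their reading is None.
At some moment in a run one of fork, clip, end_plate may be knocked a few centimetres aside while the robot is not near it.
Once in a run the grip may slacken for a moment while it holds something.
It also fails if it takes over 208 s, if anything falls off the work surface, if the arm or the gripper's body presses on something with over 40 N, if the wrist force passes 120 N, or if a joint passes its speed limit or range.

## Robot

A 6-joint arm with a two-finger parallel gripper is mounted at the origin on a cart in front of the work surface, level with it; the furniture and walls round the work are solid. World frame = base frame: x ahead of the robot, y to its left, z up, the work surface at z = 0. Lengths are in m, angles in rad, forces in N, time in s.
With the tool pointing down it reaches from about 0.25 to 0.775 m from the base axis. Payload 4 kg.
Tool frame: the origin (TCP) lies between the finger pads; the fingertips stand 14 mm ahead of it and the grasp point (between the pads) lies 5 mm behind it (tip_reach is the distance from the TCP to the fingertips, in m); z points along the fingers, y is the line along which they close (so a half turn about z gives the same grasp; the last joint's range is limited). The gripper opens to 94 mm and grips with 3 to 60 N. Pads are 16 mm wide; open, the fingers measure 119 mm over their backs; the gripper's body (75 mm by 177 mm) begins 78 mm behind the grasp point.
Start: joints at [1.188, 0.087, 1.371, -0, 1.684, -0.103], TCP at [0.152, 0.529, 0.22] pointing down, gripper open.
Joint ranges: [-3.1, 3.1], [-0.76, 2.03], [0.27, 2.55], [-1.08, 4.22], [0.17, 2.65], [-2.57, 2.57]. Speed limits (rad/s): [2.79, 2.79, 3.14, 3.14, 3.14, 3.14].

## Interface

Orientations are given as [roll, pitch, yaw] about the fixed x, y, z axes, in that order (R = Rz(yaw) Ry(pitch) Rx(roll)).
In Python, from bench import * gives the robot as it stands. The module is installed in compiled form; this text tells all that it offers.
- The arm moves only by the tool servo_tool, never from a script. Its argument "targets" is a list of rows, each a list of 4 numbers: the shift along the tool's x, y, z in cm, then the turn about the tool's z in degrees. A call has 1 to 8 rows; each row is the pose to reach, as a shift and turn from the pose commanded when the call began, along the tool's axes at that moment; what a row does not reach only later rows make up. A row lasts 1/8 s, in which the tool goes at most 62.5 mm and 10.7 degrees, less where a joint would pass 70% of its speed; a pose out of reach is approached as far as the arm can. A call with a gripper value outside its range is refused whole. "claw" is the closure in counts, from 0 (fully open) to 255 (shut), set as the call begins (left out, the last holds). The fingers move at their own pace and stop on an object; the grip force is fixed at half the most. Time passes only in rows, so rows that repeat a pose let the fingers close. It gives the time, the measured TCP pose, the force, the opening and the grip force at its end, in the units of the state.
- get_obs(): the state, without advancing time (a new reading comes with each control period).
- snapshot(name): name is "scene" or "top" or "wrist"; returns the picture (420x560x3 uint8, blue, green, red); there is no depth.
- camera_model(name): a dict with "camera_matrix" (3x3 intrinsics, pixels), "camera_from_world" (4x4, takes a point from world to camera coordinates). Camera axes: x right, y up, looking along -z (the intrinsics and any distortion apply to the point x, -y, -z); pixel columns grow to the right and rows downward; lengths in m; the calibration is good to about 2 mm. The wrist camera is an equidistant fisheye: a pixel r from the principal point sees the ray r / f radians off the axis. A picture is of the moment at which its call begins: read the wrist's pose just before it. camera_model takes no time and is no camera call; for the wrist camera it gives the pose at the moment of the call.
- close_job(): hands the job in; it is judged then, once.
The state is a dict: "time": time; "joint_positions": joint angles; "qvel": joint speeds; "joint_torque": joint torques, N m; "tool_pos": TCP position; "ee_rot": TCP orientation; "wrist_force": force on the tool from outside, world axes, zero at the start; "wrist_torque": the same for the moment, N m; "width": finger opening in m; "finger_force": force on a finger pad.
Only numpy, scipy, OpenCV 4.12 (cv2) and the standard library are available. Lean on these libraries where they do the work, as an engineer would, in place of code of your own. Each camera call takes 0.05 s, during which the arm holds its last target. There are 200 camera calls.

## Working session

There is one attempt and no reset: what is moved stays moved. The work goes in short steps, Python scripts to look and compute and a tool call to move; the robot and the scene stay as the last step left them, time stands still between calls to the robot, and variables do not carry over. Pictures are saved under pics/ and viewed, at most 14 in all, crops included, and the job is handed in when it is done.

Besides the shell and the picture viewer there is one more tool, called by a JSON object that holds its "method" and its "body", one argument or row to a line. servo_tool: Moves the arm, as the interface text tells. Its arguments: {"type":"object","properties":{"targets":{"type":"array"},"claw":{"type":"number"}},"required":["targets"]}

```bash
mkdir -p pics; cat > h.py <<'E'
from bench import *
import numpy as np, cv2
from scipy.spatial.transform import Rotation as R
def snap(n,f):
    im=snapshot(n); cv2.imwrite('pics/'+f,im); return im
def ray(name,px):
    m=camera_model(name); K=np.array(m["camera_matrix"]); T=np.array(m["camera_from_world"])
    u=np.array(px,float); d=np.array([(u[0]-K[0,2])/K[0,0],(u[1]-K[1,2])/K[1,1]])
    if name=="wrist":
        r=np.hypot(*d); s=np.sin(r)/r if r>1e-9 else 1; v=np.array([d[0]*s,d[1]*s,np.cos(r)])
    else: v=np.array([d[0],d[1],1])
    v=np.array([v[0],-v[1],-v[2]]); Rm=T[:3,:3]
    return -Rm.T@T[:3,3], Rm.T@v
def at(name,px,z):
    c,d=ray(name,px); return np.round(c+d*(z-c[2])/d[2],4)
def proj(name,p):
    m=camera_model(name); K=np.array(m["camera_matrix"]); T=np.array(m["camera_from_world"])
    q=T[:3,:3]@np.array(p)+T[:3,3]; v=np.array([q[0],-q[1],-q[2]])
    if name=="wrist":
        t=np.arctan2(np.hypot(v[0],v[1]),v[2]); n=np.hypot(v[0],v[1])+1e-12; d=v[:2]/n*t
    else: d=v[:2]/v[2]
    return np.round([K[0,0]*d[0]+K[0,2],K[1,1]*d[1]+K[1,2]],1)
def togo(p,yaw=None):
    "shift in tool axes cm to reach world TCP p; and yaw turn"
    o=get_obs(); Rm=R.from_euler('xyz',o["ee_rot"]).as_matrix()
    return np.round(Rm.T@(np.array(p)-o["tool_pos"])*100,2)
E
python3 - <<'E'
from h import *
for k,v in get_obs().items(): print(k,np.round(v,3))
a=snap("scene","s0.png");b=snap("top","t0.png")
cv2.imwrite('pics/t0b.png',cv2.resize(b,(800,600)))
cv2.imwrite('pics/s0b.png',cv2.resize(a,(800,600)))
for n in("top","scene","wrist"):
    m=camera_model(n);print(n,np.round(m["camera_matrix"],1).tolist(),np.round(m["camera_from_world"],3).tolist())
E
```

```text
time 0.0
joint_positions [ 1.188  0.088  1.372 -0.     1.684 -0.103]
qvel [-0.003  0.001  0.001 -0.001  0.001  0.001]
joint_torque [-0.0000e+00 -3.4018e+01 -3.0243e+01  7.2000e-02  3.3000e-02 -0.0000e+00]
tool_pos [0.152 0.528 0.218]
ee_rot [-3.139 -0.     2.862]
wrist_force [-0.364 -0.126 -0.467]
wrist_torque [ 0.05  -0.003  0.026]
finger_force 0.0
width 0.094
top [[379.4, 0.0, 278.2], [0.0, 379.4, 208.4], [0.0, 0.0, 1.0]] [[-0.039, -0.999, -0.001, -0.119], [0.978, -0.038, 0.203, -0.581], [-0.203, 0.007, 0.979, -1.111], [0.0, 0.0, 0.0, 1.0]]
scene [[500.9, 0.0, 279.9], [0.0, 500.9, 215.0], [0.0, 0.0, 1.0]] [[0.86, -0.51, 0.026, -0.542], [0.238, 0.445, 0.863, -0.14], [-0.452, -0.736, 0.504, -1.491], [0.0, 0.0, 0.0, 1.0]]
wrist [[325.2, 0.0, 274.7], [0.0, 325.2, 209.9], [0.0, 0.0, 1.0]] [[0.277, 0.961, -0.002, -0.549], [-0.935, 0.269, -0.233, 0.024], [-0.223, 0.067, 0.973, -0.39], [0.0, 0.0, 0.0, 1.0]]
```

View pics/t0b.png

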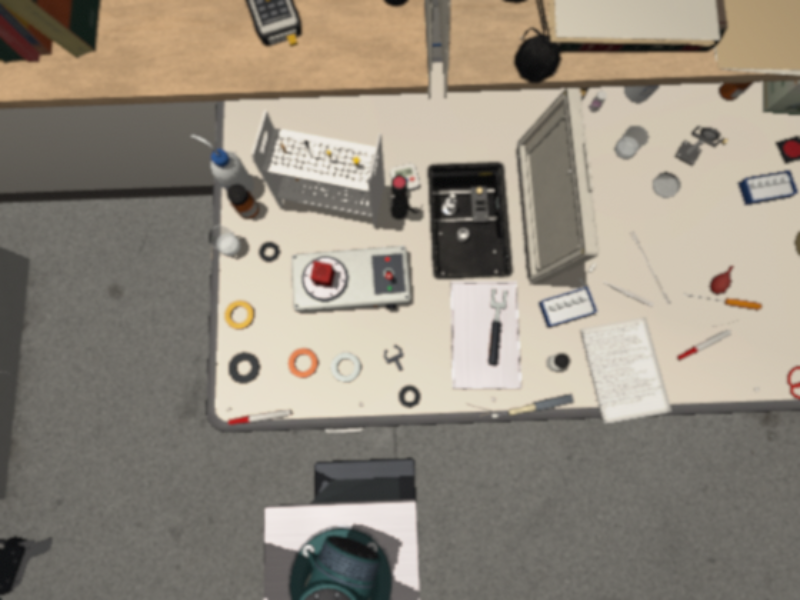

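View pics/s0b.png

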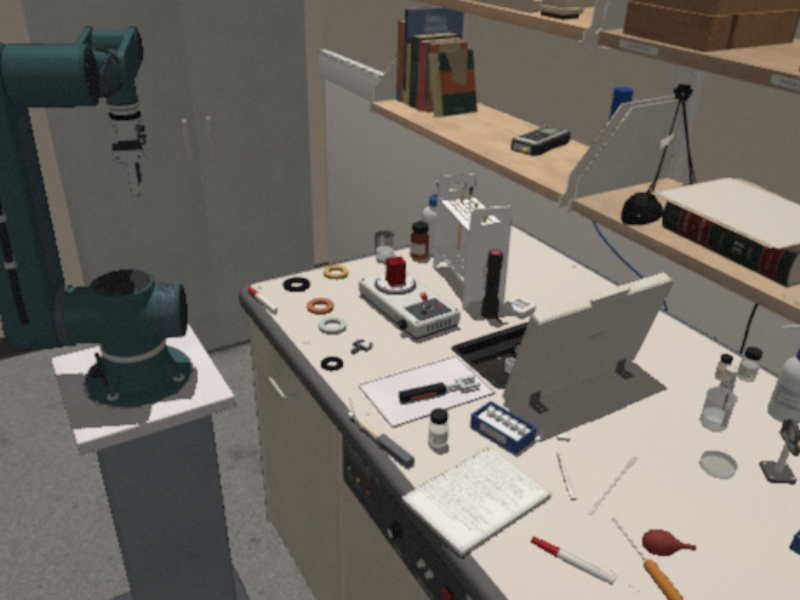

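The top view (800x600) shows brass ring (240,315), copper (303,362), steel (346,366), clip (395,356), drive with cap (322,273), toggle (390,277), tray with fork (485,335). Lookalikes for the end plate are the black rings at (244,367), (409,396) and (270,251). The largest, (244,367), is meant. I'll check it close up.

```bash
python3 - <<'E'
from h import *
b=cv2.imread('pics/t0.png')
cv2.imwrite('pics/c1.png',cv2.resize(b[160:295,148:328],(800,600),interpolation=cv2.INTER_CUBIC))
for n,p,z in [("endpl",(244,367),.008),("r2",(409,396),.008),("r3",(270,251),.008),("brass",(240,315),.01),("copper",(303,362),.01),("steel",(346,366),.01),("clip",(395,356),.005),("cap",(322,270),.112),("tog",(390,272),.09),("trayc",(485,335),.003),("fork",(494,350),.02),("tips",(499,292),.01)]:
    print(n,at("top",np.array(p)*.7,z))
E
```

```text
endpl [0.4439 0.2014 0.008 ]
r2 [ 0.3671 -0.1585  0.008 ]
r3 [0.7072 0.1466 0.008 ]
brass [0.56  0.212 0.01 ]
copper [0.4496 0.0713 0.01  ]
steel [ 0.4372 -0.023   0.01  ]
clip [ 0.4554 -0.1313  0.005 ]
cap [0.6298 0.0137 0.112 ]
tog [ 0.6256 -0.1276  0.09  ]
trayc [ 0.4947 -0.334   0.003 ]
fork [ 0.4587 -0.3485  0.02  ]
tips [ 0.5901 -0.3714  0.01  ]
```

View pics/c1.png

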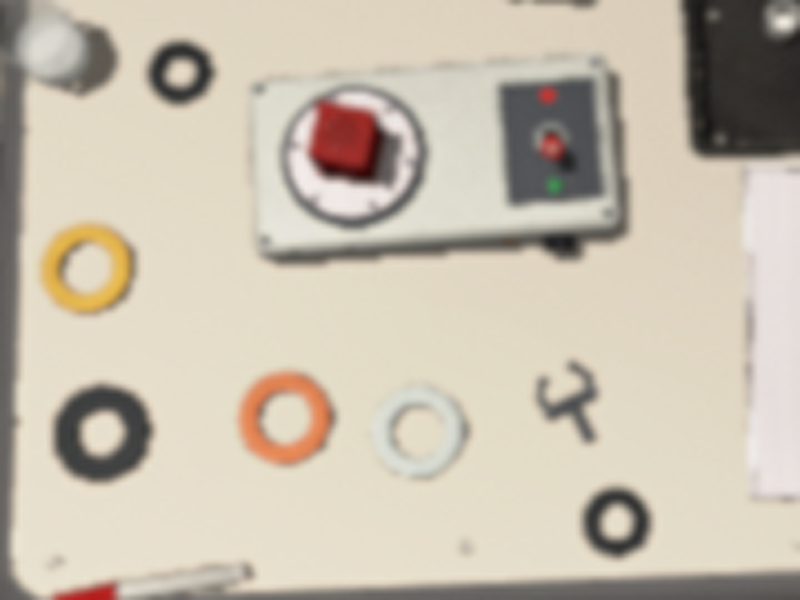

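The close crop shows the large ring (102,432), 95 px across. The other black rings (180,72) and (617,522) are about 65 px, so the large one is the end plate. The toggle tip (553,148) leans to the green dot, so it is off. Next I'll move over the drive for a wrist look.

{"method": "servo_tool", "body": {
  "targets": [
    [-56,-39,-8,74],
    [-56,-39,-8,74],
    [-56,-39,-8,74],
    [-56,-39,-8,74],
    [-56,-39,-8,74],
    [-56,-39,-8,74],
    [-56,-39,-8,74],
    [-56,-39,-8,74]
  ]
}}

```text
time: 1.1
tool_pos: [0.4659, 0.1415, 0.2775]
ee_rot: [-3.141, -0.0, 1.569]
wrist_force: [0.7, 1.2, -0.1]
width: 0.0938
finger_force: 0.0
```

```bash
python3 - <<'E'
from h import *
o=get_obs();print(np.round(o["tool_pos"],3),np.round(o["ee_rot"],3),togo([.56,0.0,.30]))
m=camera_model("wrist");T=np.array(m["camera_from_world"]);print(-T[:3,:3].T@T[:3,3], T[2,:3])
f=lambda x,y:(x/4.444+148,y/4.444+160)
c=[at("top",f(*p),.045) for p in [(262,88),(597,62),(608,213),(265,240)]]
print(c,np.mean(c,0))
d=c[0]-c[1]+c[3]-c[2];print("yaw",np.degrees(np.arctan2(-d[0],d[1])))
print("plate",at("top",f(354,154),.055))
for n,p,z in [("copper",(286,418),.01),("steel",(420,430),.01),("brass",(88,268),.01),("endpl",(102,432),.008)]: print(n,at("top",f(*p),z))
E
```

```text
[0.466 0.142 0.278] [-3.141 -0.     1.569] [-14.14   9.43  -2.25]
[0.46580529 0.20875095 0.44305655] [9.69249544e-04 2.32893540e-01 9.72501753e-01]
[array([0.68  , 0.0809, 0.045 ]), array([ 0.69 , -0.159,  0.045]), array([ 0.5793, -0.1622,  0.045 ]), array([0.5693, 0.0789, 0.045 ])] [ 0.62965 -0.04035  0.045  ]
yaw 2.380989362508288
plate [0.6264 0.0145 0.055 ]
copper [0.4475 0.0705 0.01  ]
steel [ 0.4354 -0.0239  0.01  ]
brass [0.5607 0.2126 0.01  ]
endpl [0.4429 0.2009 0.008 ]
```

{"method": "servo_tool", "body": {
  "targets": [
    [-16.2,13.4,-2.2,0],
    [-16.2,13.4,-2.2,0],
    [-16.2,13.4,-2.2,0],
    [-16.2,13.4,-2.2,0],
    [-16.2,13.4,-2.2,0],
    [-16.2,13.4,-2.2,0]
  ]
}}

```text
time: 1.85
tool_pos: [0.5985, -0.018, 0.2993]
ee_rot: [-3.141, -0.001, 1.571]
wrist_force: [-0.5, -0.1, -0.0]
width: 0.0942
finger_force: 0.0
```

```bash
python3 - <<'E'
from h import *
o=get_obs();print(np.round(o["tool_pos"],3),np.round(o["ee_rot"],3))
im=snap("wrist","w1.png");cv2.imwrite('pics/w1b.png',cv2.resize(im,(800,600),interpolation=cv2.INTER_CUBIC))
for p in [(.627,.0145,.055),(.627,.0145,.112)]: print(proj("wrist",p)*800/560)
E
```

```text
[ 0.599 -0.018  0.299] [-3.141e+00 -1.000e-03  1.571e+00]
[425.28571429 230.57142857]
[430.57142857 236.85714286]
```

View pics/w1b.png

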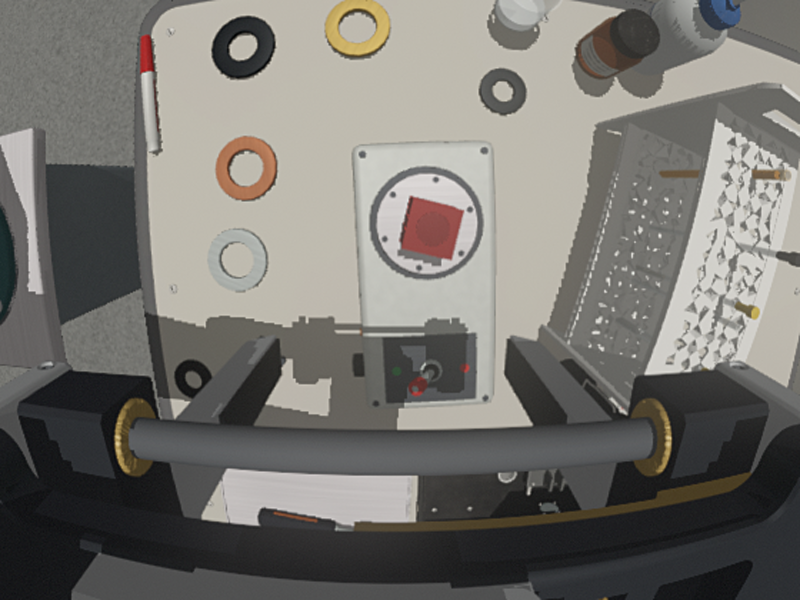

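The wrist view confirms the toggle is off: its red tip (417,385) lies by the green dot (397,370). The cap top has corners at (411,196), (464,209), (456,261) and (403,250), and the carrier plate centre is at about (427,222).

```bash
python3 - <<'E'
from h import *
s=.7
c=[at("wrist",np.array(p)*s,.112) for p in [(411,196),(464,209),(456,261),(403,250)]]
print(c,np.mean(c,0)); d=c[1]-c[0]+c[2]-c[3];print(np.degrees(np.arctan2(d[1],d[0])))
print("plate",at("wrist",np.array((427,222))*s,.055))
h=[at("wrist",np.array(p)*s,.045) for p in [(362,154),(484,151),(486,398),(375,403)]]
print(h,np.mean(h,0))
for n,p,z in [("copper",(246,168),.01),("steel",(237,260),.01),("brass",(357,27),.01),("endpl",(244,47),.008)]: print(n,at("wrist",np.array(p)*s,z))
E
```

```text
[array([0.6119, 0.0456, 0.112 ]), array([0.6525, 0.0363, 0.112 ]), array([ 0.6471, -0.004 ,  0.112 ]), array([0.606 , 0.0043, 0.112 ])] [0.629375 0.02055  0.112   ]
-12.15700384624375
plate [0.6284 0.0221 0.055 ]
[array([0.5707, 0.0831, 0.045 ]), array([0.6806, 0.0874, 0.045 ]), array([ 0.6924, -0.1528,  0.045 ]), array([ 0.5805, -0.157 ,  0.045 ])] [ 0.63105  -0.034825  0.045   ]
copper [0.4514 0.0763 0.01  ]
steel [ 0.4381 -0.0173  0.01  ]
brass [0.5629 0.2176 0.01  ]
endpl [0.4467 0.2049 0.008 ]
```

```bash
python3 - <<'E'
from h import *
o=get_obs();t=np.array(o["tool_pos"])
for sx in(-1,1):
  for sy in(-1,1):
    print(sx,sy,proj("wrist",t+[sx*o["width"]/2,sy*.008,-.014])/.7, proj("top",t+[sx*.0595,sy*.008,-.014]))
im=cv2.imread("pics/w1.png");a=cv2.resize(im[225:295,170:240],(480,480),interpolation=cv2.INTER_NEAREST)
b=snap("top","t1.png");q=proj("top",t).astype(int);print(q)
x0,y0=q[0]-20,q[1]-20
b=cv2.resize(b[y0:y0+60,x0-5:x0+35],(320,480),interpolation=cv2.INTER_NEAREST)
cv2.imwrite("pics/c2.png",np.hstack([a,b]));print(x0-5,y0)
E
```

```text
-1 -1 [282.71428571 373.57142857] [232.  206.2]
-1 1 [279.85714286 338.        ] [225.5 206.4]
1 -1 [504.         373.57142857] [231.3 160.4]
1 1 [506.85714286 338.        ] [225.1 160.7]
[227 181]
202 161
```

View pics/c2.png

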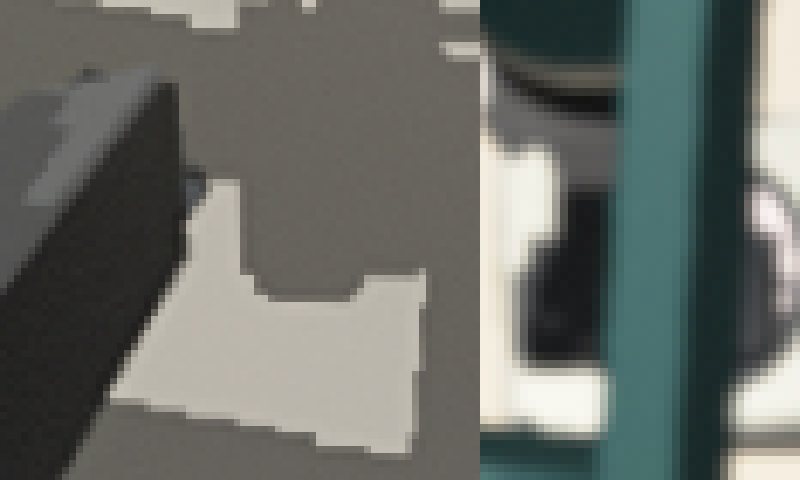

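{"method": "servo_tool", "body": {
  "targets": [
    [3.8,3.05,6,12],
    [3.8,3.05,12,12],
    [3.8,3.05,16,12],
    [3.8,3.05,18,12],
    [3.8,3.05,20,12],
    [3.8,3.05,20.7,12],
    [3.8,3.05,20.7,12],
    [3.8,3.05,20.7,12]
  ]
}}

```text
time: 2.95
tool_pos: [0.6305, 0.0192, 0.0944]
ee_rot: [3.139, -0.001, 1.361]
wrist_force: [0.5, -0.2, 0.0]
width: 0.094
finger_force: 0.0
```

{"method": "servo_tool", "body": {
  "targets": [
    [0,0,0,0],
    [0,0,0,0],
    [0,0,0,0],
    [0,0,0,0],
    [0,0,0,0],
    [0,0,0,0]
  ],
  "claw": 255
}}

```text
time: 3.7
tool_pos: [0.6296, 0.0192, 0.0926]
ee_rot: [-3.141, -0.0, 1.361]
wrist_force: [-1.0, -0.1, -0.2]
width: 0.0401
finger_force: 30.0
```

{"method": "servo_tool", "body": {
  "targets": [
    [0,0,-4,0],
    [0,0,-9,0],
    [0,0,-12,0],
    [-5,-0.5,-12,0],
    [-10,-1,-12,0],
    [-15,-1.5,-12,0],
    [-20,-2.1,-12,0],
    [-25,-2.6,-12,0]
  ]
}}

```text
time: 4.7
tool_pos: [0.5513, -0.2212, 0.2126]
ee_rot: [3.142, -0.0, 1.361]
wrist_force: [0.4, -0.9, -0.3]
width: 0.0399
finger_force: 30.0
```

{"method": "servo_tool", "body": {
  "targets": [
    [-5,-0.5,0,0],
    [-7,-0.75,2,0],
    [-7,-0.75,6,0],
    [-7,-0.75,6,0],
    [-7,-0.75,6,0]
  ]
}}

```text
time: 5.32
tool_pos: [0.5307, -0.2861, 0.1531]
ee_rot: [3.141, -0.0, 1.362]
wrist_force: [-0.0, 0.4, -0.0]
width: 0.0395
finger_force: 30.0
```

```bash
python3 - <<'E'
from h import *
o=get_obs();print(np.round(o["tool_pos"],4),o["width"],o["finger_force"],togo([.53,-.287,.0415]))
im=snap("wrist","w2.png");cv2.imwrite('pics/w2b.png',cv2.resize(im,(800,600),interpolation=cv2.INTER_CUBIC))
E
```

```text
[ 0.5307 -0.2861  0.1531] 0.03947691080337419 29.999848008155823 [-0.11 -0.05 11.16]
```

View pics/w2b.png

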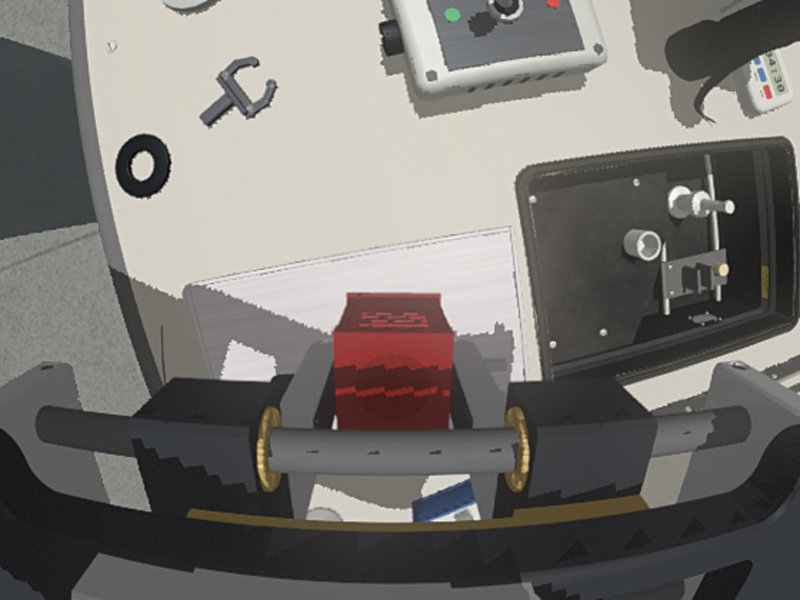

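The view shows the cap held upright over the tray, whose +y edge runs (185,287) to (510,227). The fork is hidden by the gripper.

```bash
python3 - <<'E'
from h import *
for p in [(185,287),(510,227)]: print(at("wrist",np.array(p)*.7,.006))
for p in [(510,283),(451,292),(451,388),(520,387)]: print("top tray",at("top",np.array(p)*.7,.006))
E
```

```text
[ 0.3816 -0.2528  0.006 ]
[ 0.6194 -0.2607  0.006 ]
top tray [ 0.6108 -0.3988  0.006 ]
top tray [ 0.5951 -0.2636  0.006 ]
top tray [ 0.3808 -0.251   0.006 ]
top tray [ 0.3771 -0.4018  0.006 ]
```

{"method": "servo_tool", "body": {
  "targets": [
    [0,0,4,0],
    [0,0,8,0],
    [0,0,10,0],
    [0,0,10.8,0],
    [0,0,11.1,0],
    [0,0,11.1,0],
    [0,0,11.1,0]
  ]
}}

```text
time: 6.25
tool_pos: [0.5309, -0.2872, 0.0431]
ee_rot: [3.139, 0.001, 1.361]
wrist_force: [0.2, -0.8, -0.9]
width: 0.04
finger_force: 30.0
```

{"method": "servo_tool", "body": {
  "targets": [
    [-0.4,0.1,-0.3,0],
    [-0.8,0.2,-0.3,0],
    [-0.8,0.2,0.1,0],
    [-0.8,0.2,0.2,0],
    [-0.8,0.2,0.2,0]
  ]
}}

```text
time: 6.88
tool_pos: [0.5308, -0.2956, 0.0406]
ee_rot: [3.14, 0.001, 1.361]
wrist_force: [0.2, -1.5, 4.6]
width: 0.0397
finger_force: 30.0
```

{"method": "servo_tool", "body": {
  "targets": [
    [0,0,0,0],
    [0,0,0,0],
    [0,0,0,0],
    [0,0,0,0],
    [0,0,-4,0],
    [0,0,-9,0],
    [0,0,-14,0],
    [0,0,-17,0]
  ],
  "claw": 100
}}

```text
time: 7.88
tool_pos: [0.5312, -0.2954, 0.2132]
ee_rot: [3.137, 0.002, 1.361]
wrist_force: [0.2, -1.1, 0.3]
width: 0.0572
finger_force: 0.0
```

{"method": "servo_tool", "body": {
  "targets": [
    [22.3,-7.9,-1,-12],
    [22.3,-7.9,-1,-12],
    [22.3,-7.9,-1,-12],
    [22.3,-7.9,-1,-12],
    [22.3,-7.9,-1,-12],
    [22.3,-7.9,-1,-12],
    [22.3,-7.9,-1,-12]
  ],
  "claw": 0
}}

```text
time: 8.75
tool_pos: [0.4998, -0.0616, 0.2194]
ee_rot: [-3.141, 0.0, 1.568]
wrist_force: [0.3, -0.6, 0.4]
width: 0.0943
finger_force: 0.0
```

```bash
python3 - <<'E'
from h import *
o=get_obs();print(np.round(o["tool_pos"],4),np.round(o["ee_rot"],3),o["width"])
im=snap("wrist","w3.png");cv2.imwrite('pics/w3b.png',cv2.resize(im,(800,600),interpolation=cv2.INTER_CUBIC))
np.save("w3T.npy",np.array(camera_model("wrist")["camera_from_world"]))
E
```

```text
[ 0.4998 -0.0616  0.2194] [-3.141  0.     1.568] 0.09432797538129832
```

View pics/w3b.png

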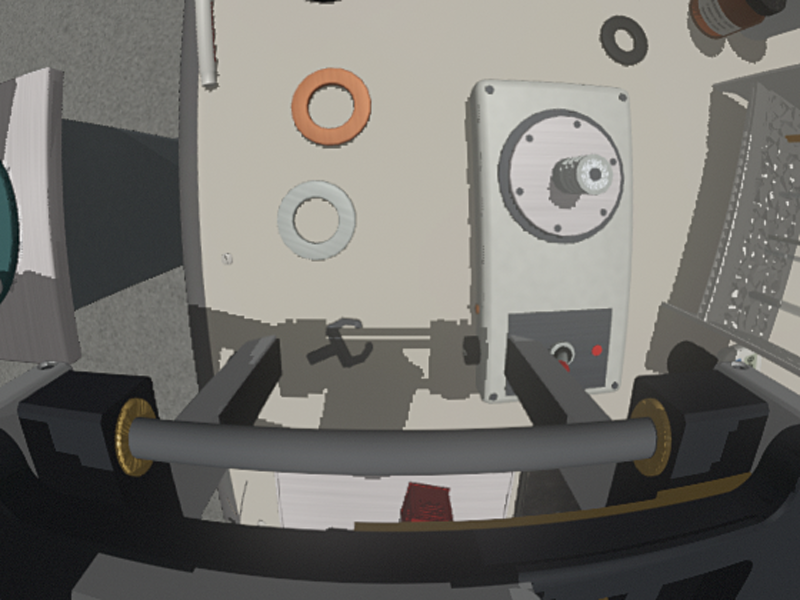

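The wrist view shows the bare spindle, top centre (595,174). The copper centre is at (331,107), the steel centre at (316,220) and the clip at (345,343).

```bash
cat >> h.py <<'E'
def ringpix(im,lo,hi,name,z,roi=None):
    hsv=cv2.cvtColor(im,cv2.COLOR_BGR2HSV); m=cv2.inRange(hsv,lo,hi)
    if roi is not None:
        k=np.zeros_like(m); x0,y0,x1,y1=roi; k[y0:y1,x0:x1]=1; m=m*k
    c=max(cv2.findContours(m,cv2.RETR_EXTERNAL,cv2.CHAIN_APPROX_NONE)[0],key=cv2.contourArea)
    w=np.array([at(name,p[0],z)[:2] for p in c],np.float32)
    (cx,cy),(a,b),_=cv2.fitEllipse(w); return np.round([cx,cy,a,b],4)
E
python3 - <<'E'
from h import *
im=cv2.imread("pics/w3.png")
print("cu",ringpix(im,(5,110,80),(15,255,255),"wrist",.010))
for n,p,z in [("spin",(595,174),.104),("plate",(562.5,173),.055),("steel",(316.5,220),.01),("cu",(331.5,107),.01)]: print(n,at("wrist",np.array(p)*.7,z))
print(cv2.cvtColor(im,cv2.COLOR_BGR2HSV)[[154,130,154,100],[200,222,222,195]])
t=[.629,.0205,.104];print(proj("wrist",t)/.7)
E
```

```text
cu [0.4497 0.0761 0.0628 0.0635]
spin [0.6286 0.0203 0.104 ]
plate [0.6243 0.0219 0.055 ]
steel [ 0.4377 -0.0174  0.01  ]
cu [0.4508 0.0748 0.01  ]
[[ 48   7 176]
 [ 54   7 186]
 [ 24  20 187]
 [ 23  22 187]]
[595.57142857 173.85714286]
```

{"method": "servo_tool", "body": {
  "targets": [
    [2,-3,5,0],
    [4.4,-6.2,10,0],
    [4.4,-6.2,15,0],
    [4.4,-6.2,18,0],
    [4.4,-6.2,19.6,0],
    [4.4,-6.2,20.3,0],
    [4.4,-6.2,20.3,0],
    [4.4,-6.2,20.3,0]
  ]
}}

```text
time: 9.8
tool_pos: [0.4389, -0.0167, 0.018]
ee_rot: [3.139, 0.0, 1.57]
wrist_force: [-0.1, -0.5, 0.1]
width: 0.0939
finger_force: 0.0
```

{"method": "servo_tool", "body": {
  "targets": [
    [0,0,0,0],
    [0,0,0,0],
    [0,0,0,0],
    [0,0,0,0],
    [0,0,0,0]
  ],
  "claw": 255
}}

```text
time: 10.42
tool_pos: [0.4377, -0.0164, 0.0168]
ee_rot: [-3.141, -0.0, 1.57]
wrist_force: [-0.3, -0.0, 1.7]
width: 0.064
finger_force: 29.8
```

{"method": "servo_tool", "body": {
  "targets": [
    [0,0,-5,0],
    [0,0,-10,0],
    [0,0,-14,0],
    [0,0,-14,0],
    [0,0,-14,0]
  ]
}}

```text
time: 11.05
tool_pos: [0.4368, -0.0162, 0.155]
ee_rot: [-3.139, -0.001, 1.57]
wrist_force: [-0.5, -0.2, -1.8]
width: 0.0639
finger_force: 29.8
```

```bash
python3 - <<'E'
from h import *
o=get_obs();print(np.round(o["tool_pos"],4),np.round(o["ee_rot"],3),o["width"],togo([.6286,.0203,.15]))
im=snap("wrist","w4.png");cv2.imwrite('pics/w4b.png',cv2.resize(im[130:340,130:410],(800,600),interpolation=cv2.INTER_CUBIC))
t=np.array(o["tool_pos"])
print(proj("wrist",t+[0,0,-.003]))
E
```

```text
[ 0.4368 -0.0162  0.155 ] [-3.139e+00 -1.000e-03  1.570e+00] 0.0639407678539486 [ 3.66 19.18  0.46]
[276.2 257.5]
```

View pics/w4b.png

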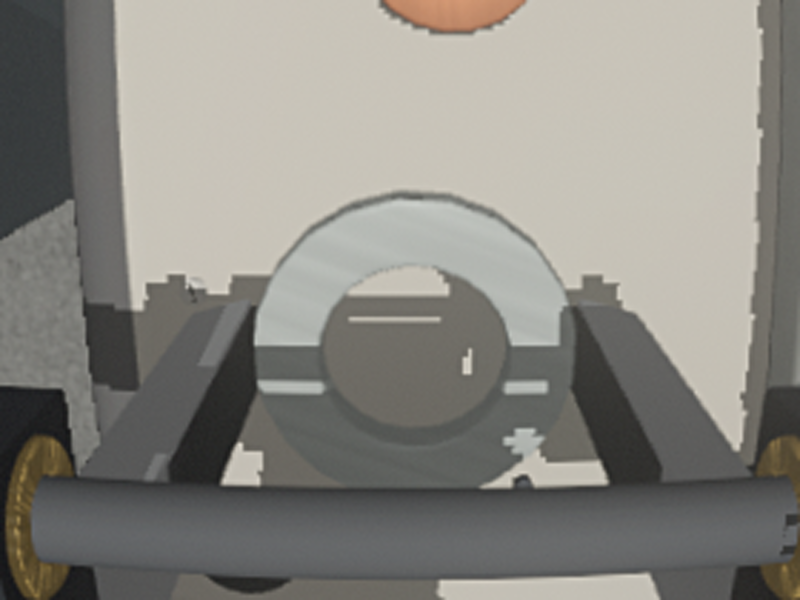

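The crop shows the steel ring held level. Its outer x span is 253–575, its far edge is at row 192, and the bore spans rows 265–428 on the top face.

```bash
python3 - <<'E'
from h import *
o=get_obs();t=np.array(o["tool_pos"])
f=lambda x,y:np.array((x/2.857+130,y/2.857+130))
for z in (.148,.153):
  P={k:at("wrist",f(*p),z)[:2]-t[:2] for k,p in dict(far=(415,194),borefar=(413,266),borenear=(413,428),bL=(323,346),bR=(506,346),oL=(254,346),oR=(575,346)).items()}
  print(z,{k:(v*1000).round(1).tolist() for k,v in P.items()})
E
```

```text
0.148 {'far': [-0.1, 32.7], 'borefar': [-0.4, 18.6], 'borenear': [-0.5, -15.8], 'bL': [-18.3, 2.1], 'bR': [17.9, 2.1], 'oL': [-32.2, 2.0], 'oR': [31.8, 2.0]}
0.153 {'far': [-0.0, 33.7], 'borefar': [-0.4, 20.1], 'borenear': [-0.5, -13.3], 'bL': [-17.7, 4.0], 'bR': [17.4, 4.0], 'oL': [-31.2, 3.9], 'oR': [30.9, 3.9]}
```

{"method": "servo_tool", "body": {
  "targets": [
    [1,5,0,0],
    [2,10,0,0],
    [3,15,0,0],
    [3.6,18.5,0,0],
    [3.6,19.2,0,0],
    [3.6,19.2,0,0],
    [3.6,19.2,2,0],
    [3.6,19.2,4,0]
  ]
}}

```text
time: 12.1
tool_pos: [0.6283, 0.0191, 0.1166]
ee_rot: [-3.141, 0.0, 1.57]
wrist_force: [0.7, 0.0, -1.1]
width: 0.0641
finger_force: 29.8
```

```bash
python3 - <<'E'
from h import *
print(togo([.6286,.0195,.0725]))
im=snap("wrist","w5.png");cv2.imwrite('pics/w5b.png',cv2.resize(im[130:340,130:410],(800,600),interpolation=cv2.INTER_CUBIC))
E
```

```text
[0.04 0.03 4.41]
```

View pics/w5b.png

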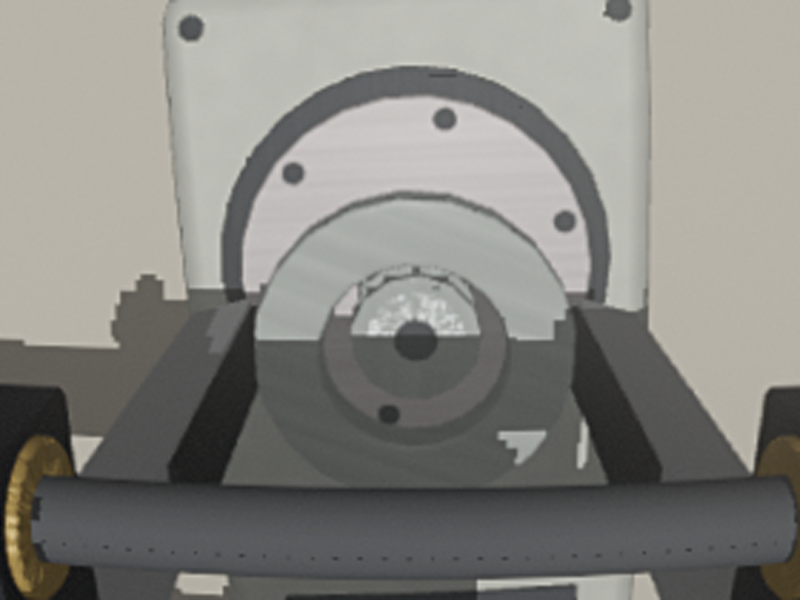

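The spindle top (416,342) sits centred in the bore (414,347). I'll lower the ring.

{"method": "servo_tool", "body": {
  "targets": [
    [0,0,1.5,0],
    [0,0,3,0],
    [0,0,4,0],
    [0,0,4.3,0],
    [0,0,4.4,0],
    [0,0,4.4,0]
  ]
}}

```text
time: 12.9
tool_pos: [0.6301, 0.0195, 0.0732]
ee_rot: [3.141, -0.0, 1.57]
wrist_force: [-0.0, -0.1, -1.1]
width: 0.064
finger_force: 29.8
```

{"method": "servo_tool", "body": {
  "targets": [
    [0,0,0,0],
    [0,0,0,0],
    [0,0,0,0],
    [0,0,0,0],
    [0,0,-4,0],
    [0,0,-9,0],
    [0,0,-12,0]
  ],
  "claw": 0
}}

```text
time: 13.78
tool_pos: [0.6306, 0.0195, 0.1961]
ee_rot: [3.137, 0.0, 1.57]
wrist_force: [-0.3, 0.8, -0.7]
width: 0.094
finger_force: 0.0
```

```bash
python3 - <<'E'
from h import *
print("cu",togo([.4505,.0765,.0165]))
im=snap("wrist","w6.png")
print(get_obs()["tool_pos"])
E
```

```text
cu [  5.7  -18.08  17.88]
[0.6321674  0.01941327 0.20049549]
```

{"method": "servo_tool", "body": {
  "targets": [
    [1.5,-5,0,0],
    [3,-10,0,0],
    [4.5,-15,2,0],
    [5.6,-17.9,7,0],
    [5.6,-17.9,12,0],
    [5.6,-17.9,14,0],
    [5.6,-17.9,14,0],
    [5.6,-17.9,14,0]
  ]
}}

```text
time: 14.82
tool_pos: [0.4515, 0.0756, 0.0535]
ee_rot: [3.14, -0.0, 1.57]
wrist_force: [1.1, 1.0, 0.5]
width: 0.0944
finger_force: 0.0
```

```bash
python3 - <<'E'
from h import *
print("cu",togo([.4505,.0758,.0165]))
im=snap("wrist","w7.png")
try: print("cu",ringpix(im,(5,110,60),(15,255,255),"wrist",.010))
except Exception as e: print(e)
E
```

```text
cu [ 0.02 -0.1   3.7 ]
cu [0.4495 0.0785 0.0568 0.0591]
```

{"method": "servo_tool", "body": {
  "targets": [
    [0,0,1.5,0],
    [0,0,3,0],
    [0,0,3.6,0],
    [0,0,3.7,0],
    [0,0,3.7,0]
  ]
}}

```text
time: 15.5
tool_pos: [0.4509, 0.0756, 0.0158]
ee_rot: [3.141, -0.0, 1.57]
wrist_force: [-0.9, 0.2, -0.1]
width: 0.0941
finger_force: 0.0
```

{"method": "servo_tool", "body": {
  "targets": [
    [0,0,0,0],
    [0,0,0,0],
    [0,0,0,0],
    [0,0,0,0],
    [0,0,0,0]
  ],
  "claw": 255
}}

```text
time: 16.12
tool_pos: [0.4508, 0.0756, 0.0159]
ee_rot: [3.141, -0.0, 1.57]
wrist_force: [-0.2, -0.7, 1.1]
width: 0.0647
finger_force: 30.8
```

{"method": "servo_tool", "body": {
  "targets": [
    [0,0,-5,0],
    [0,0,-10,0],
    [0,0,-14,0],
    [0,0,-14,0],
    [0,0,-14,0]
  ]
}}

```text
time: 16.75
tool_pos: [0.4499, 0.0756, 0.1541]
ee_rot: [-3.139, 0.0, 1.57]
wrist_force: [-0.4, 0.5, -1.4]
width: 0.0649
finger_force: 30.8
```

```bash
cat >> h.py <<'E'
def held(im,lo,hi,dz,roi=(190,150,360,300)):
    "ring fit in tool-held pose: outer centre minus TCP, mm (top face at TCP-dz)"
    t=np.array(get_obs()["tool_pos"]); hsv=cv2.cvtColor(im,cv2.COLOR_BGR2HSV); m=cv2.inRange(hsv,lo,hi)
    x0,y0,x1,y1=roi; k=np.zeros_like(m); k[y0:y1,x0:x1]=1; m*=k
    ys,xs=np.nonzero(m); W=[]
    for u in range(xs.min(),xs.max()+1):
        c=ys[xs==u]
        if len(c): W.append(at("wrist",(u,c.min()),t[2]-dz)[:2])
    W=np.array(W); W=W[W[:,1]>t[1]+.012]
    A=np.c_[2*W,np.ones(len(W))]; s=np.linalg.lstsq(A,(W**2).sum(1),rcond=None)[0]
    return np.round((s[:2]-t[:2])*1000,1),round(float(np.sqrt(s[2]+s[:2]@s[:2]))*1000,1),len(W)
E
python3 - <<'E'
from h import *
print(togo([.6286,.0203,.16]),get_obs()["width"])
im=snap("wrist","w8.png")
print(held(im,(5,90,40),(15,255,255),.0065))
print("brass?",ringpix(im,(18,110,60),(28,255,255),"wrist",.010))
E
```

```text
[-5.52 17.87 -0.64] 0.06490365162328038
(array([-0.5,  2.7]), 31.6, 110)
brass? [0.5608 0.2192 0.0624 0.0627]
```

{"method": "servo_tool", "body": {
  "targets": [
    [-1.5,5,0,0],
    [-3,10,0,0],
    [-4.5,15,0,0],
    [-5.7,17.9,0,0],
    [-5.7,17.9,0,0],
    [-5.7,17.9,0,0],
    [-5.7,17.9,2,0],
    [-5.7,17.9,3,0]
  ]
}}

```text
time: 17.8
tool_pos: [0.6279, 0.0192, 0.1244]
ee_rot: [-3.139, -0.0, 1.571]
wrist_force: [-0.4, -0.1, -1.1]
width: 0.065
finger_force: 30.8
```

```bash
python3 - <<'E'
from h import *
print(togo([.6288,.0188,.0815]),get_obs()["width"])
E
```

```text
[-0.04  0.1   4.29] 0.06500007759093915
```

{"method": "servo_tool", "body": {
  "targets": [
    [0,0.1,1.5,0],
    [0,0.1,3,0],
    [0,0.1,4,0],
    [0,0.1,4.2,0],
    [0,0.1,4.3,0],
    [0,0.1,4.3,0]
  ]
}}

```text
time: 18.55
tool_pos: [0.6311, 0.0185, 0.0833]
ee_rot: [3.14, -0.0, 1.57]
wrist_force: [0.2, -0.2, -0.8]
width: 0.0648
finger_force: 30.8
```

{"method": "servo_tool", "body": {
  "targets": [
    [0,0,0,0],
    [0,0,0,0],
    [0,0,0,0],
    [0,0,0,0],
    [0,0,-4,0],
    [0,0,-9,0],
    [0,0,-11,0],
    [0,0,-11,0]
  ],
  "claw": 0
}}

```text
time: 19.55
tool_pos: [0.6319, 0.0185, 0.1955]
ee_rot: [3.136, 0.0, 1.57]
wrist_force: [0.0, -0.4, -0.7]
width: 0.0939
finger_force: 0.0
```

```bash
python3 - <<'E'
from h import *
im=snap("wrist","w9.png");cv2.imwrite('pics/w9b.png',cv2.resize(im[0:340,:],(800,486),interpolation=cv2.INTER_CUBIC))
print(togo([.5615,.2185,.0160]))
E
```

```text
[20.   -6.98 17.7 ]
```

View pics/w9b.png

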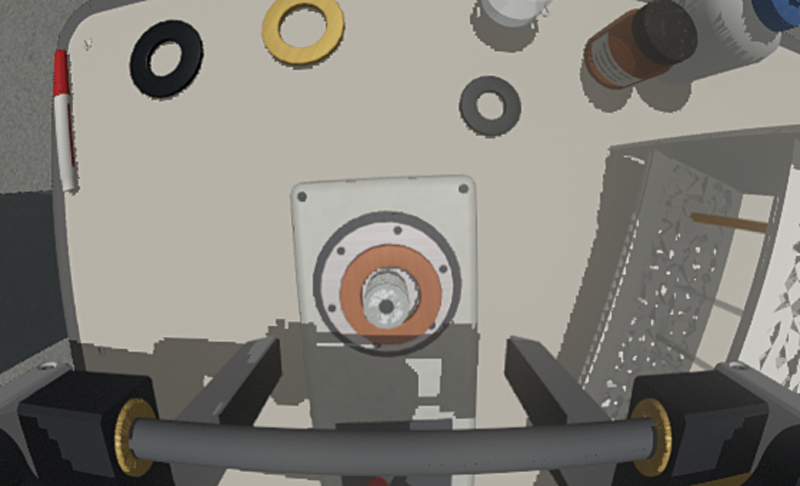

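Copper sits around the spindle on the steel ring, centre (391,288). Brass is at (303,27) and the end plate at (166,60). Brass is next.

{"method": "servo_tool", "body": {
  "targets": [
    [5,-2,0,0],
    [10,-4,0,0],
    [15,-6,0,0],
    [20,-7,2,0],
    [20,-7,7,0],
    [20,-7,12,0],
    [20,-7,13,0],
    [20,-7,13,0]
  ]
}}

```text
time: 20.6
tool_pos: [0.5602, 0.2182, 0.0618]
ee_rot: [-3.139, 0.001, 1.57]
wrist_force: [-0.2, 1.2, 0.4]
width: 0.0942
finger_force: 0.0
```

```bash
python3 - <<'E'
from h import *
im=snap("wrist","w10.png")
print("br",ringpix(im,(18,110,50),(28,255,255),"wrist",.010))
print(togo([.5610,.2190,.0160]))
E
```

```text
br [0.5641 0.2254 0.0507 0.0603]
[ 0.04 -0.06  4.77]
```

{"method": "servo_tool", "body": {
  "targets": [
    [0.2,0.1,2,0],
    [0.2,0.1,4,0],
    [0.2,0.1,4.6,0],
    [0.2,0.1,4.7,0],
    [0.2,0.1,4.7,0]
  ]
}}

```text
time: 21.28
tool_pos: [0.5626, 0.2207, 0.0167]
ee_rot: [3.14, -0.001, 1.57]
wrist_force: [-0.4, 0.1, -0.3]
width: 0.0938
finger_force: 0.0
```

{"method": "servo_tool", "body": {
  "targets": [
    [0,0,0,0],
    [0,0,0,0],
    [0,0,0,0],
    [0,0,0,0],
    [0,0,0,0]
  ],
  "claw": 255
}}

```text
time: 21.9
tool_pos: [0.5621, 0.2206, 0.016]
ee_rot: [3.141, -0.0, 1.57]
wrist_force: [0.6, 0.0, 1.7]
width: 0.0656
finger_force: 30.0
```

{"method": "servo_tool", "body": {
  "targets": [
    [0,0,-5,0],
    [0,0,-10,0],
    [0,0,-15,0],
    [0,0,-15,0],
    [0,0,-15,0]
  ]
}}

```text
time: 22.52
tool_pos: [0.5611, 0.2203, 0.1641]
ee_rot: [-3.139, 0.001, 1.57]
wrist_force: [0.3, -0.6, -1.9]
width: 0.0653
finger_force: 30.0
```

```bash
python3 - <<'E'
from h import *
im=snap("wrist","w11.png")
print(held(im,(18,80,40),(28,255,255),.0065))
print(togo([.6288,.0190,.0915]),get_obs()["width"])
E
```

```text
(array([-0.4,  1.3]), 31.4, 108)
[-20.11   6.87   7.14] 0.06540354923170313
```

{"method": "servo_tool", "body": {
  "targets": [
    [-5,2,0,0],
    [-10,4,0,0],
    [-15,6,0,0],
    [-19,6.8,0,0],
    [-20.1,6.8,0,0],
    [-20.1,6.8,0,0],
    [-20.1,6.8,2,0],
    [-20.1,6.8,3,0]
  ]
}}

```text
time: 23.58
tool_pos: [0.6285, 0.0214, 0.1339]
ee_rot: [-3.139, -0.001, 1.572]
wrist_force: [-0.5, -0.1, -1.8]
width: 0.0651
finger_force: 30.0
```

{"method": "servo_tool", "body": {
  "targets": [
    [0,0,1.5,0],
    [0,0,3,0],
    [0,0,3.8,0],
    [0,0,4.1,0],
    [0,0,4.2,0],
    [0,0,4.2,0]
  ]
}}

```text
time: 24.32
tool_pos: [0.6301, 0.0194, 0.0943]
ee_rot: [3.14, -0.0, 1.57]
wrist_force: [-0.3, 0.7, -0.1]
width: 0.0654
finger_force: 30.0
```

{"method": "servo_tool", "body": {
  "targets": [
    [0,0,0.1,0],
    [0,0,0.1,0],
    [0,0,0.1,0]
  ]
}}

```text
time: 24.7
tool_pos: [0.6298, 0.0195, 0.0928]
ee_rot: [3.141, -0.0, 1.57]
wrist_force: [0.4, 0.5, -1.6]
width: 0.0652
finger_force: 30.0
```

{"method": "servo_tool", "body": {
  "targets": [
    [0,0,0,0],
    [0,0,0,0],
    [0,0,0,0],
    [0,0,0,0],
    [0,0,-4,0],
    [0,0,-9,0],
    [0,0,-11,0],
    [0,0,-11,0]
  ],
  "claw": 0
}}

```text
time: 25.7
tool_pos: [0.6309, 0.0194, 0.2055]
ee_rot: [3.136, 0.0, 1.57]
wrist_force: [0.6, -0.5, -1.7]
width: 0.0939
finger_force: 0.0
```

{"method": "servo_tool", "body": {
  "targets": [
    [5,-6,0,0],
    [10,-12,0,0],
    [14,-17,0,0],
    [14,-17,0,0],
    [14,-17,0,0]
  ]
}}

```text
time: 26.32
tool_pos: [0.4577, 0.1607, 0.2012]
ee_rot: [-3.139, 0.0, 1.574]
wrist_force: [0.5, -0.3, -0.3]
width: 0.0937
finger_force: 0.0
```

```bash
python3 - <<'E'
from h import *
im=snap("wrist","w12.png");o=get_obs();print(o["tool_pos"],togo([.4467,.2049,.0145]))
try: print("ep",ringpix(im,(0,0,0),(179,120,60),"wrist",.008,roi=(180,40,330,225)))
except Exception as e: print(e)
print(proj("wrist",[.4467,.2049,.008]))
snap("top","t2.png")
E
```

```text
[0.45883779 0.15978701 0.20134917] [ 4.53 -1.18 18.68]
OpenCV(4.12.0) /io/opencv/modules/imgproc/src/shapedescr.cpp:361: error: (-201:Incorrect size of input array) There should be at least 5 points to fit the ellipse in function 'fitEllipseNoDirect'

[264.3 153.3]
```

```bash
python3 - <<'E'
from h import *
im=cv2.imread("pics/w12.png");cv2.imwrite('pics/w12b.png',cv2.resize(im[0:340,:],(800,486),interpolation=cv2.INTER_CUBIC))
hsv=cv2.cvtColor(im,cv2.COLOR_BGR2HSV);print(hsv[150,220:320:4].tolist())
E
```

```text
[[19, 18, 199], [24, 18, 198], [20, 19, 200], [21, 24, 106], [45, 7, 71], [40, 11, 71], [30, 3, 73], [25, 21, 72], [22, 19, 201], [20, 19, 201], [21, 18, 200], [20, 19, 201], [20, 19, 201], [20, 19, 201], [22, 18, 207], [45, 6, 80], [40, 9, 81], [30, 6, 80], [30, 6, 79], [20, 19, 204], [20, 19, 200], [21, 20, 201], [21, 20, 201], [20, 19, 200], [20, 19, 200]]
```

View pics/w12b.png

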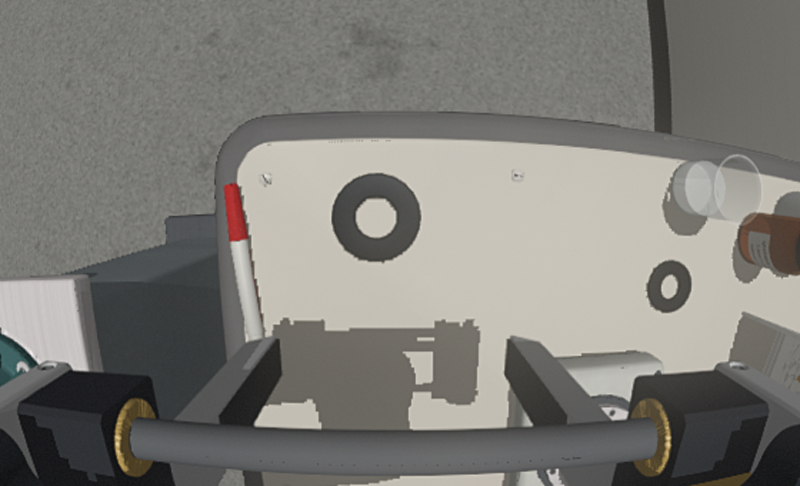

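The end plate is at (376,217), and the pen is well clear to its left.

```bash
python3 - <<'E'
from h import *
im=cv2.imread("pics/w12.png")
p=ringpix(im,(0,0,0),(179,120,110),"wrist",.008,roi=(220,112,305,190));print(p)
print(togo([p[0],p[1],.0150]))
E
```

```text
[0.4458 0.2059 0.0673 0.0675]
[ 4.68 -1.36 18.65]
```

{"method": "servo_tool", "body": {
  "targets": [
    [2.5,-0.7,5,0],
    [4.7,-1.3,10,0],
    [4.7,-1.3,15,0],
    [4.7,-1.3,17.5,0],
    [4.7,-1.3,18.3,0],
    [4.7,-1.3,18.6,0],
    [4.7,-1.3,18.6,0],
    [4.7,-1.3,18.6,0]
  ]
}}

```text
time: 27.42
tool_pos: [0.4479, 0.2068, 0.0181]
ee_rot: [3.139, -0.001, 1.57]
wrist_force: [-0.5, -0.4, 0.5]
width: 0.094
finger_force: 0.0
```

{"method": "servo_tool", "body": {
  "targets": [
    [0,0,0,0],
    [0,0,0,0],
    [0,0,0,0],
    [0,0,0,0],
    [0,0,0,0]
  ],
  "claw": 255
}}

```text
time: 28.05
tool_pos: [0.4466, 0.2067, 0.0169]
ee_rot: [-3.141, -0.0, 1.57]
wrist_force: [-2.5, 0.3, 2.4]
width: 0.0688
finger_force: 30.0
```

{"method": "servo_tool", "body": {
  "targets": [
    [0,0,-5,0],
    [0,0,-10,0],
    [0,0,-15,0],
    [0,0,-15,0],
    [0,0,-15,0]
  ]
}}

```text
time: 28.68
tool_pos: [0.4463, 0.2064, 0.1655]
ee_rot: [-3.14, 0.001, 1.57]
wrist_force: [-0.9, -0.0, -2.2]
width: 0.0685
finger_force: 30.0
```

```bash
python3 - <<'E'
from h import *
im=snap("wrist","w13.png")
cv2.imwrite('pics/w13b.png',cv2.resize(im[130:340,130:410],(800,600),interpolation=cv2.INTER_CUBIC))
o=get_obs();print(o["tool_pos"],o["width"],togo([.6287,.0200,.1]))
f=lambda x,y:np.array((x/2.857+130,y/2.857+130))
print(held(im,(0,0,0),(179,60,115),.008,roi=(219,150,331,260)))
E
```

```text
[0.44577749 0.20619127 0.16451003] 0.06855929539869277 [-18.6   18.33   6.41]
(array([-0.4,  2.6]), 33.3, 112)
```

View pics/w13b.png

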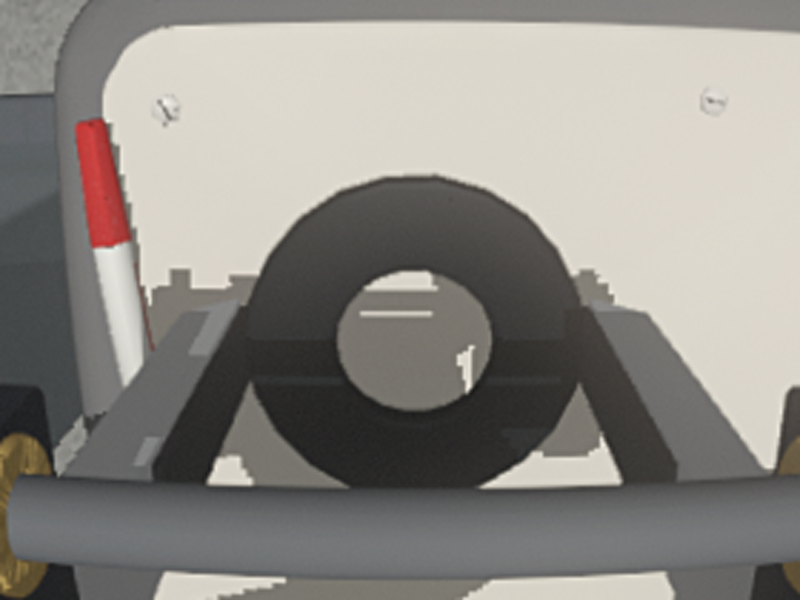

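The end plate is held level, bore centre about (414,340). I'll move over the spindle.

{"method": "servo_tool", "body": {
  "targets": [
    [-5,5,0,0],
    [-10,10,0,0],
    [-15,15,0,0],
    [-18.7,18.3,0,0],
    [-18.7,18.3,0,0],
    [-18.7,18.3,1,0],
    [-18.7,18.3,3,0],
    [-18.7,18.3,3,0]
  ]
}}

```text
time: 29.72
tool_pos: [0.6267, 0.0214, 0.1333]
ee_rot: [-3.135, -0.001, 1.572]
wrist_force: [0.2, 0.6, -0.5]
width: 0.0687
finger_force: 30.0
```

{"method": "servo_tool", "body": {
  "targets": [
    [0,0,0.4,0],
    [0,0,0.4,0],
    [0,0,0.4,0]
  ]
}}

```text
time: 30.1
tool_pos: [0.6299, 0.0198, 0.1335]
ee_rot: [3.14, -0.0, 1.571]
wrist_force: [-0.0, -0.3, -0.7]
width: 0.0687
finger_force: 30.0
```

```bash
python3 - <<'E'
from h import *
im=snap("wrist","w14.png")
cv2.imwrite('pics/w14b.png',cv2.resize(im[180:300,195:355],(800,600),interpolation=cv2.INTER_CUBIC))
o=get_obs();t=np.array(o["tool_pos"]);print(t,o["width"],togo([.6287,.0185,.102]))
np.save("t14.npy",t)
E
```

```text
[0.62996926 0.01961432 0.13345796] 0.06885168755739464 [-0.11 -0.13  3.15]
```

View pics/w14b.png

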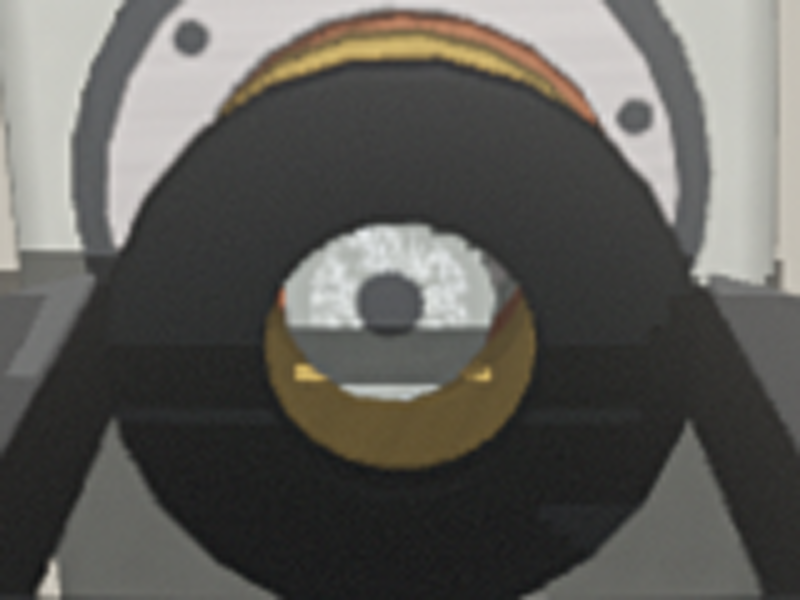

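The bore shows the spindle dimple at (390,304), and the bore ellipse is centred at about (400,346). Brass is stacked over copper.

```bash
python3 - <<'E'
from h import *
f=lambda x,y:np.array((x/5+195,y/5+180))
print("spin",at("wrist",f(390,304),.104), at("wrist",f(390,302),.102))
t=np.load("t14.npy")
for p in [(400,224),(400,468),(265,345),(537,345)]: print(at("wrist",f(*p),t[2]-.009))
E
```

```text
spin [0.6285 0.0201 0.104 ] [0.6285 0.0197 0.102 ]
[0.6298 0.0365 0.1245]
[0.6298 0.0066 0.1245]
[0.6143 0.0221 0.1245]
[0.6455 0.022  0.1245]
```

{"method": "servo_tool", "body": {
  "targets": [
    [-0.15,-0.15,0,0],
    [-0.15,-0.15,0.6,0],
    [-0.15,-0.15,1.2,0],
    [-0.15,-0.15,1.8,0],
    [-0.15,-0.15,2.4,0],
    [-0.15,-0.15,2.9,0],
    [-0.15,-0.15,3.1,0],
    [-0.15,-0.15,3.1,0]
  ]
}}

```text
time: 31.15
tool_pos: [0.6283, 0.018, 0.102]
ee_rot: [3.141, -0.0, 1.57]
wrist_force: [-0.5, 0.1, -0.1]
width: 0.0685
finger_force: 30.0
```

{"method": "servo_tool", "body": {
  "targets": [
    [0,0,0.1,0],
    [0,0,0.1,0],
    [0,0,0.1,0]
  ]
}}

```text
time: 31.52
tool_pos: [0.6283, 0.018, 0.1019]
ee_rot: [3.141, -0.0, 1.57]
wrist_force: [-3.1, -0.7, 5.1]
width: 0.0686
finger_force: 30.0
```

{"method": "servo_tool", "body": {
  "targets": [
    [0,0,0,0],
    [0,0,0,0],
    [0,0,0,0],
    [0,0,0,0],
    [0,0,-4,0],
    [0,0,-8,0],
    [0,0,-12,0],
    [0,0,-12,0]
  ],
  "claw": 0
}}

```text
time: 32.52
tool_pos: [0.6302, 0.0179, 0.2256]
ee_rot: [3.132, 0.0, 1.57]
wrist_force: [0.7, 0.0, -0.2]
width: 0.094
finger_force: 0.0
```

{"method": "servo_tool", "body": {
  "targets": [
    [-5,-4,0,0],
    [-10,-8,0,0],
    [-15,-12,0,0],
    [-20,-16,0,0],
    [-21.8,-17.8,0,0],
    [-21.8,-17.8,0,0],
    [-21.8,-17.8,0,0],
    [-21.8,-17.8,0,0]
  ]
}}

```text
time: 33.52
tool_pos: [0.4508, -0.1989, 0.2201]
ee_rot: [-3.141, -0.001, 1.572]
wrist_force: [-0.1, 1.1, 0.2]
width: 0.0941
finger_force: 0.0
```

```bash
python3 - <<'E'
from h import *
im=snap("wrist","w15.png");np.save("T15.npy",np.array(camera_model("wrist")["camera_from_world"]))
print(get_obs()["tool_pos"])
q=proj("wrist",[.455,-.127,.005]);print(q)
cv2.imwrite('pics/w15b.png',cv2.resize(im[110:260,180:380],(800,600),interpolation=cv2.INTER_CUBIC))
E
```

```text
[ 0.4507778  -0.19890244  0.22023355]
[278.8 129.5]
```

View pics/w15b.png

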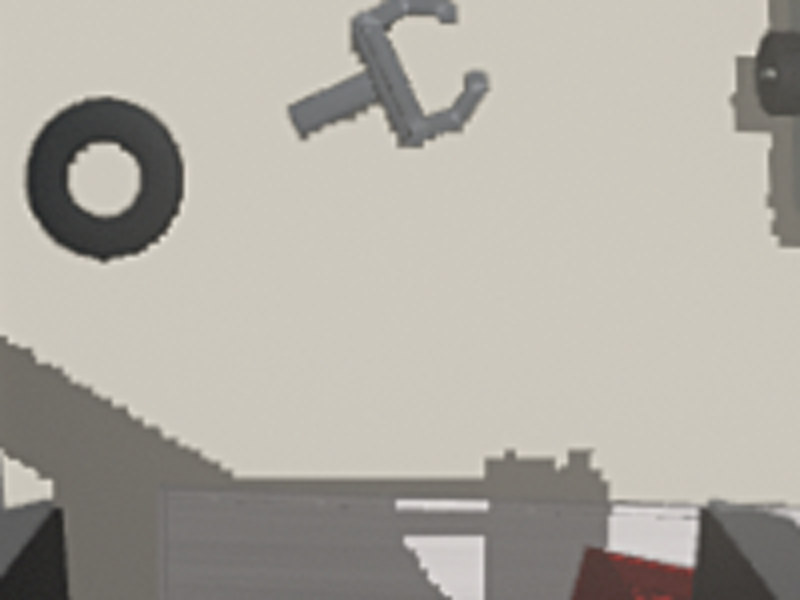

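The crop shows the clip with its tail end at (295,122), noses at (447,12) and (477,80), and flange ends at (364,25) and (405,137).

```bash
python3 - <<'E'
from h import *
f=lambda x,y:np.array((x/4+180,y/4+110))
te=at("wrist",f(295,122),.006)[:2];n1=at("wrist",f(447,12),.005)[:2];n2=at("wrist",f(477,80),.005)[:2]
nm=(n1+n2)/2;d=nm-te;L=np.linalg.norm(d);d/=L;a=np.degrees(np.arctan2(d[1],d[0]))
e=n1-n2;print("axis",a,"perp chk",np.degrees(np.arctan2(e[1],e[0]))-90,"len",L*1000,np.linalg.norm(e)*1000)
fl=(at("wrist",f(364,25),.01)[:2]+at("wrist",f(405,137),.01)[:2])/2
seat=nm-.008*d;print("seat",seat,"seat from tail",te+.046*d,"flange mid",fl,"->seat",fl+.0185*d)
s=np.mean([seat,te+.046*d,fl+.0185*d],0);print(s,"tail grip",s-.033*d)
np.save("clip.npy",[*s,a])
E
```

```text
axis 24.737594191825615 perp chk 23.962488974578264 len 53.290243009391496 21.667487163951442
seat [ 0.46703413 -0.1207477 ] seat from tail [ 0.46767875 -0.1204507 ] flange mid [ 0.4519 -0.1279] ->seat [ 0.46870233 -0.12015843]
[ 0.46780507 -0.12045228] tail grip [ 0.43783335 -0.13426156]
```

{"method": "servo_tool", "body": {
  "targets": [
    [6.5,-1.3,3,10],
    [6.5,-1.3,6,20],
    [6.5,-1.3,9,30],
    [6.5,-1.3,12,40],
    [6.5,-1.3,14,50],
    [6.5,-1.3,15,60],
    [6.5,-1.3,15,65.6],
    [6.5,-1.3,15,65.6]
  ],
  "claw": 140
}}

```text
time: 34.58
tool_pos: [0.4375, -0.1342, 0.0705]
ee_rot: [-3.141, 0.0, 0.428]
wrist_force: [-0.6, -0.1, -0.3]
width: 0.0424
finger_force: 0.0
```

```bash
python3 - <<'E'
from h import *
o=get_obs();print(o["tool_pos"],o["ee_rot"],o["width"],togo([.4370,-.1344,.0165]))
im=snap("wrist","w16.png");c=np.load("clip.npy");a=np.radians(c[2]);d=np.array([np.cos(a),np.sin(a)]);n=np.array([-d[1],d[0]])
# clip pixels (gray-blue dark) back-projected to clip frame
hsv=cv2.cvtColor(im,cv2.COLOR_BGR2HSV)
P=[]
for v in range(0,330,2):
  for u in range(60,500,2):
    if hsv[v,u,2]<135:
      w=at("wrist",(u,v),.005)[:2]-c[:2]; x,y=w@d,w@n
      if -.05<x<.03 and abs(y)<.035: P.append((x,y))
G=np.full((24,42),'.')
for x,y in P: G[min(23,int((.035-y)/.003)),min(41,int((x+.05)/.002))]='#'
print("\n".join("".join(r) for r in G))
E
```

```text
[ 0.43751005 -0.13417366  0.07045987] [-3.14116328e+00  8.02103842e-05  4.28018031e-01] 0.042376552851421945 [-0.06  0.    5.4 ]Traceback (most recent call last):
  File "<stdin>", line 10, in <module>
  File "h.py", line 15, in at
    c,d=ray(name,px); return np.round(c+d*(z-c[2])/d[2],4)
        ~~~^^^^^^^^^
  File "h.py", line 7, in ray
    m=camera_model(name); K=np.array(m["camera_matrix"]); T=np.array(m["camera_from_world"])
ValueError: time passes only in moves, steps and waits
```

{"method": "servo_tool", "body": {
  "targets": [
    [-0.1,0,2,0],
    [-0.1,0,4,0],
    [-0.1,0,5,0],
    [-0.1,0,5.4,0],
    [-0.1,0,5.4,0],
    [-0.1,0,5.4,0]
  ]
}}

```text
time: 35.38
tool_pos: [0.4368, -0.1355, 0.0175]
ee_rot: [3.14, -0.001, 0.425]
wrist_force: [0.5, 0.1, 0.9]
width: 0.0425
finger_force: 0.0
```

{"method": "servo_tool", "body": {
  "targets": [
    [0,0,0,0],
    [0,0,0,0],
    [0,0,0,0],
    [0,0,0,0],
    [0,0,0,0]
  ],
  "claw": 255
}}

```text
time: 36.0
tool_pos: [0.4362, -0.1353, 0.0167]
ee_rot: [-3.141, -0.0, 0.425]
wrist_force: [-0.4, 0.6, 0.6]
width: 0.0097
finger_force: 30.0
```

{"method": "servo_tool", "body": {
  "targets": [
    [0,0,-3,0],
    [0,0,-8,0],
    [0,0,-13,0],
    [0,0,-13,0],
    [0,0,-13,0]
  ]
}}

```text
time: 36.62
tool_pos: [0.4356, -0.1351, 0.1456]
ee_rot: [-3.14, 0.001, 0.425]
wrist_force: [-0.2, 0.6, -2.7]
width: 0.0096
finger_force: 30.0
```

```bash
python3 - <<'E'
s=open('h.py').read()
s=s.replace('from scipy','_c={}\ndef cm(n):\n    k=(n,)+tuple(np.round(get_obs()["joint_positions"],6))\n    if k not in _c: _c[k]=camera_model(n)\n    return _c[k]\nfrom scipy',1)
s=s.replace('m=camera_model(name)','m=cm(name)')
s+='''
def wmap(im,z,T=None):
    "world xy of every wrist pixel on plane z"
    m=cm("wrist");K=np.array(m["camera_matrix"]);T=np.array(m["camera_from_world"])
    v,u=np.mgrid[0:im.shape[0],0:im.shape[1]];dx=(u-K[0,2])/K[0,0];dy=(v-K[1,2])/K[1,1];r=np.hypot(dx,dy)+1e-9
    q=np.stack([dx*np.sin(r)/r,-dy*np.sin(r)/r,-np.cos(r)],-1)@T[:3,:3];c=-T[:3,:3].T@T[:3,3]
    return c+q*((z-c[2])/q[...,2])[...,None]
def grid(im,z,org,yaw,xr,yr,step,sub=1):
    "grey image resampled in local frame (org,yaw); rows y from high to low, returns array of grey"
    m=cm("wrist");K=np.array(m["camera_matrix"]);T=np.array(m["camera_from_world"])
    xs=np.arange(*xr,step);ys=np.arange(*yr,step)[::-1]
    X,Y=np.meshgrid(xs,ys);c,s=np.cos(yaw),np.sin(yaw)
    P=np.stack([org[0]+X*c-Y*s,org[1]+X*s+Y*c,np.full_like(X,z)],-1)@T[:3,:3].T+T[:3,3]
    v=np.stack([P[...,0],-P[...,1],-P[...,2]],-1);n=np.hypot(v[...,0],v[...,1])+1e-12;t=np.arctan2(n,v[...,2])
    return cv2.remap(im,(K[0,0]*v[...,0]/n*t+K[0,2]).astype(np.float32),(K[1,1]*v[...,1]/n*t+K[1,2]).astype(np.float32),cv2.INTER_LINEAR)
def show(g,lv=" .:-=+*#%@"):
    g=g if g.ndim==2 else cv2.cvtColor(g,cv2.COLOR_BGR2GRAY)
    print("\\n".join("".join(lv[min(9,int(v)*10//256)] for v in r) for r in g))
'''
open('h.py','w').write(s)
E
python3 - <<'E'
from h import *
o=get_obs();t=o["tool_pos"];print(t,o["ee_rot"],o["width"])
im=snap("wrist","w17.png")
g=grid(im,t[2]-.0115,t[:2],o["ee_rot"][2],(-.005,.056),(-.03,.031),.001)
show(cv2.resize(g,None,fx=1,fy=.5,interpolation=cv2.INTER_AREA))
E
```

```text
[ 0.43556378 -0.13505621  0.14557829] [-3.14026438e+00  1.19094218e-03  4.25330637e-01] 0.009595192382855867
#############################################################
#############################################################
#############################################################
#############################################################
+**#####*#####*##*#*#*++=++++++======-=*#####################
----==-=-=+==+=====----==-==-----=----====+*#################
-------------=====----:-=====-----====-======+*##############
-------------=====----:--===-----===+==---=======*###########
--------------===-----:----=---=+#######*+=--=====*##########
---------------===----:--------+###########*=--===-##########
---------------===---::------:=*############*==-==*##########
.:::::::::------==::::::-----:=*#############################
...........::::::-:::::::-----*##############################
::::::::::::::::::::::::------*##############################
:::::::::::::::::::::::::-----*##############################
.:::::::::::::::::::::::------*##############################
[... 168 characters left out ...]
=====+*###########
-----------------=::::::------*======#######+-=====##########
-----------------=::::::-----:-=====+#####*+======-##########
---------------=-=:::::------:----=-+##+==--=====-*##########
-----------------=:::-::-===------------------=+*############
-----------------=-:--:--------------------=+*###############
------------------=---------------------=+*###*++############
-------------------===---------------++######+==+############
-----------------====================+++++++===+#############
-----------------============================*###############
-----------------=--==========##*++*+**++*###################
-------------------===========*##############################
```

{"method": "servo_tool", "body": {
  "targets": [
    [4,-1.8,-1,6],
    [8,-3.6,-1,12],
    [12,-5.4,-1,18],
    [16,-7.2,-1,24.4],
    [18.8,-8.5,-1,24.4],
    [18.8,-8.5,-1,24.4],
    [18.8,-8.5,0,24.4],
    [18.8,-8.5,0,24.4]
  ]
}}

```text
time: 37.67
tool_pos: [0.5706, 0.0189, 0.1444]
ee_rot: [-3.142, 0.004, -0.002]
wrist_force: [0.7, -0.3, -1.4]
width: 0.0095
finger_force: 30.0
```

{"method": "servo_tool", "body": {
  "targets": [
    [0,0,1,0],
    [0,0,1,0],
    [0,0,1,0],
    [0,0,1,0]
  ]
}}

```text
time: 38.17
tool_pos: [0.5726, 0.0196, 0.1371]
ee_rot: [-3.142, -0.001, -0.001]
wrist_force: [-0.2, 0.1, -0.3]
width: 0.0091
finger_force: 30.0
```

```bash
python3 - <<'E'
from h import *
o=get_obs();t=o["tool_pos"];print(t,o["ee_rot"],o["width"],o["finger_force"],togo([.5721,.0203,.1105]))
im=snap("wrist","w18.png")
print("clip plane"); g=grid(im,t[2]-.0115,t[:2],o["ee_rot"][2],(-.005,.08),(-.026,.027),.001)
show(cv2.resize(g,None,fx=1,fy=.5,interpolation=cv2.INTER_AREA))
E
```

```text
[0.57260067 0.01964367 0.13714895] [-3.14156872e+00 -9.02319931e-04 -5.90955892e-04] 0.009072597260974851 29.976966083049774 [-0.05 -0.07  2.66]
clip plane
################%#%%*+*+++*******+++++=-::-+#@@@@#+=---------------------=+#%@@@@@@%*
##################%#*================-:::-=%@%#+-----------------------------=*%@@@@@
####%##############%*==---============--=++#+=----------------------------------=*@@@
-===+*####%######%%#*-::::::-=============-:---------------------------------------#@
======-===++#%##%#+-::::::::-========+======----------------------------------------=
=-=========-=*****-:::::::::-==--------=========-------------------------------------
---==-============-:::::::::---::::==-::---=======---------:--==-::------------------
-------==--=-=====-:::::::::-:-:::==-:::::::=======---:-=*##%%%%%#**+-:--------------
--------------====-:::::::::-::::-=-:::::::::=====--:=*#%%%%%%%%%%%%%%+-:------------
:::------------===-:::::::::-::::==:.:::::::::::::::+%%%%%%%%%%%%%@@%%%%+::----------
::::::::::::::----::::::::::-:::-=-::::::::::::::::+%##%%%%%%##%%%@%%%%%%+-:--------
[... 591 characters left out ...]
*:----------
--------------====::::::::::::::::-:..::::::-=====-::::--=********++=+==-:-----------
--------------====::::::::::::-::::-:.:::--======-::--::::-=========--::-------------
-------------=====::::::::::::::::---:--======---::::::--::::::::::::----------------
------------======-:::::::::::::::====-==----::..:::::::::---------------------------
----===============--:::::::::::::====----::..:::::::::::::-:--:--------------------:
+**#%=================-:::------::-----:--:...::::::::::::::::::------------------:=#
####+================================-::::-:::::::::::::::::::::::::------------:=*%%
####===================================-:::::--:::::::::::::::::::::-::------:-=*%%#+
```

{"method": "servo_tool", "body": {
  "targets": [
    [0,-0.1,0.6,0],
    [0,-0.1,1.2,0],
    [0,-0.1,1.8,0],
    [0,-0.1,2.3,0],
    [0,-0.1,2.5,0],
    [0,-0.1,2.6,0],
    [0,-0.1,2.6,0],
    [0,-0.1,2.6,0]
  ]
}}

```text
time: 39.22
tool_pos: [0.5726, 0.0207, 0.111]
ee_rot: [-3.142, -0.001, -0.001]
wrist_force: [1.1, 0.4, -1.1]
width: 0.0095
finger_force: 30.0
```

{"method": "servo_tool", "body": {
  "targets": [
    [0,0,0.1,0],
    [0,0,0.1,0],
    [0,0,0.1,0]
  ]
}}

```text
time: 39.6
tool_pos: [0.5725, 0.0207, 0.1099]
ee_rot: [-3.142, -0.0, -0.001]
wrist_force: [-0.0, 0.4, -0.3]
width: 0.0094
finger_force: 30.0
```

{"method": "servo_tool", "body": {
  "targets": [
    [0,0,0.05,0],
    [0,0,0.05,0]
  ]
}}

```text
time: 39.85
tool_pos: [0.5725, 0.0207, 0.1096]
ee_rot: [-3.142, -0.001, -0.0]
wrist_force: [-0.9, -0.8, 0.5]
width: 0.0095
finger_force: 30.0
```

{"method": "servo_tool", "body": {
  "targets": [
    [0,0,0,0],
    [0,0,0,0],
    [0,0,0,0],
    [0,0,0,0],
    [0,0,0,0],
    [0,0,-3,0],
    [0,0,-6,0],
    [0,0,-6,0]
  ],
  "claw": 170
}}

```text
time: 40.85
tool_pos: [0.5741, 0.0206, 0.1723]
ee_rot: [3.141, -0.006, -0.001]
wrist_force: [-0.2, 0.6, 0.6]
width: 0.031
finger_force: 0.0
```

{"method": "servo_tool", "body": {
  "targets": [
    [0,0,0,0],
    [0,0,0,0]
  ]
}}

```text
time: 41.1
tool_pos: [0.5714, 0.0208, 0.1671]
ee_rot: [-3.141, 0.003, -0.001]
wrist_force: [-0.3, 0.9, -0.4]
width: 0.0318
finger_force: 0.0
```

```bash
python3 - <<'E'
from h import *
o=get_obs();t=o["tool_pos"];print(t,o["ee_rot"],o["width"],o["finger_force"])
im=snap("wrist","w19.png");snap("scene","s19.png")
g=grid(im,.099,(.5726,.0207),0,(-.025,.08),(-.036,.037),.001)
show(cv2.resize(g,None,fx=1,fy=.5,interpolation=cv2.INTER_AREA))
E
```

```text
[0.57143208 0.02075081 0.16714967] [-3.14129145e+00  3.40534882e-03 -5.56095150e-04] 0.03178139862208987 0.0
============+#################**##%%%%%%%%%%%%%%%%%%%%%%%%%#*+======++*##%%@@@@@@@@@@@@%#*#%%%%#*+=======+
=============*#################*##%%%%%%%%%%%%%%%%%%%%%%#*+=====++#%%%%%%%%%%%@@@@@@@@%====#@@@@@%%#*+====
=============+#################*##%%%%%%%%%%%%%%%%%%%%#+=====+*%%%%%%%@@@@%#***********-==*%@@@@@@@@@@%#+=
==============*################*###%%%%%%%%%%%%%%%%%#+====+*%%%@@@%%#*++=-----------------=++*#%@@@@@@@@@%
-=============+################*###%%%%%%%%%%%%%%%#*====+*%%%%%%%*=-----------------------------=*%@@@@@@@
::-----========*###############**################+=----+%%%%%#*=-----------------------------------=+#%@@@
:::::::::----==+###############+================-::::-==++++=-----------------------------------------=*%@
-------------=#################+============-=--:----=====-----------------------------------------------#
###############################+=========-:::::::-===========---------------------------------------------
############################
[... 2160 characters left out ...]
:::::--:::::::::::::::::::--------------------------------
::::::---------=================================-:::::-=-:::::::::::::::::::----------------------------:-
---------------===================================-::::-=*+-::::::::::::::::::::-:--------------------:-+#
--------------=====================================-:::--=+=-:::::::::::::::::::::::----------------:-=#%%
--------------=======================================--====-====-:::::::::::::::::::::----------::--=+%%#*
-------------========================================***+=-==-=+==--:::::::::::::::::-::-:::::--=+*%#*+===
-------------=======================================+#%%##+=-====----===---::::::::::::----==+***#*+======
```

{"method": "servo_tool", "body": {
  "targets": [
    [0,0,-4,0],
    [-2,4,-8.3,0],
    [-5,10,-8.3,0],
    [-8,16,-8.3,0],
    [-11,22,-8.3,0],
    [-14,28,-8.3,0],
    [-17,34,-8.3,0],
    [-17,35.6,-8.3,0]
  ]
}}

```text
time: 42.2
tool_pos: [0.4003, -0.3373, 0.2515]
ee_rot: [-3.141, 0.001, -0.003]
wrist_force: [1.0, 0.1, 0.9]
width: 0.031
finger_force: 0.0
```

{"method": "servo_tool", "body": {
  "targets": [
    [0,0,0,0],
    [0,0,0,0]
  ],
  "claw": 100
}}

```text
time: 42.45
tool_pos: [0.4023, -0.3346, 0.2516]
ee_rot: [-3.14, 0.0, -0.0]
wrist_force: [1.2, -0.3, -0.0]
width: 0.0479
finger_force: 0.0
```

```bash
python3 - <<'E'
from h import *
o=get_obs();t=o["tool_pos"];print(t,o["ee_rot"],o["width"])
im=snap("wrist","w20.png");np.save("T20.npy",np.array(cm("wrist")["camera_from_world"]))
g=grid(im,.015,(.5,-.33),0,(-.13,.13),(-.09,.09),.002)
g=cv2.cvtColor(g,cv2.COLOR_BGR2GRAY)
show(cv2.resize(g,None,fx=1,fy=.5,interpolation=cv2.INTER_AREA))
E
```

```text
[ 0.4023005  -0.33457407  0.2516265 ] [-3.14014683e+00  3.78117103e-04 -3.32778348e-04] 0.04785356874135953
#############################################################################################################################%*:::
#############################################################################################################################%*.::
#############################################################################################################################%*:::
###########**#######**#####################%%%%%%############################################################################%*:::
#########%%%%%%%%%%%%%%%%%%%%%%%%%%%%%%#########%%%%%%%%%%%%%%##******#######################################################%*:::
#########%%%%%%%%%%%%%%%%%%%%%%%%%%%%%%%%%%%%%%%%%%%%%%%%%%%%%%%%%%%%%%%%%%%+**#%%%%%%%#####%%%%%%%######################*+##%*.::
#########%%%%%%%%%%%%%%%%%%%%%%%%%%%%%%%%%%%%%%%%%%%%%%%%%%%%%%%%%%%%%%%%%#=========+++*##%%%%%%%%%%%%%%%%%%%%%%%%%%%%%%%%###%*:::
#######%#%%%%%%%%%%%%%%%%%%%%%%%%%%%%%%%%%%%%%%%%%%%%%%%%%%%%%%%%%%%%%%@*+:
[... 4202 characters left out ...]
%%%%%%%%%%%%%%%%%%%%%%%%%%%%%%%%%%%*#########
=======================+*###################################################%#########################%###%%###########%*#########
=========================#########################################################################################################
=========================#########################################################################################################
=========================#########################################################################################################
=========================#########################################################################################################
```

```bash
python3 - <<'E'
from h import *
im=cv2.imread("pics/w20.png");s=.0005
def fit(z,x0,x1,y0,y1,lo,hi):
    g=cv2.cvtColor(grid(im,z,(0,0),0,(x0,x1),(y0,y1),s),cv2.COLOR_BGR2GRAY)
    m=((g>=lo)&(g<hi)).astype(np.uint8);n,l,st,_=cv2.connectedComponentsWithStats(m);k=1+np.argmax(st[1:,4])
    ys,xs=np.nonzero(l==k);P=np.c_[x0+xs*s,(y1-s)-ys*s].astype(np.float32);return P
P=fit(.020,.415,.545,-.38,-.32,0,105)
r=cv2.minAreaRect(P);print(r)
b=cv2.boxPoints(r);print(b)
# tines: pixels that are metal (sat/grey lower than tray) ; print fine grid
c=np.array(r[0]);w,h=r[1];a=np.radians(r[2] if w>h else r[2]-90);print("yaw",np.degrees(a),max(w,h),min(w,h))
d=np.array([np.cos(a),np.sin(a)]);print("grip",c+.015*d,"tips",c+.122*d)
g=cv2.cvtColor(grid(im,.014,c+.122*d,a,(-.08,.03),(-.03,.03),.001),cv2.COLOR_BGR2GRAY)
show(np.clip((cv2.resize(g,None,fx=1,fy=.5,interpolation=cv2.INTER_AREA).astype(int)-100)*2,0,255))
E
```

```text
((0.4765031039714813, -0.3478311598300934), (0.021798908710479736, 0.09730696678161621), 80.83766174316406)
[[ 0.42673483 -0.35084435]
 [ 0.52280027 -0.36633876]
 [ 0.52627134 -0.34481797]
 [ 0.43020594 -0.32932356]]
yaw -9.162338256835938 0.09730696678161621 0.021798908710479736
grip [ 0.49131172 -0.35021964] tips [ 0.59694652 -0.3672575 ]
++-......::::...::-+#%@@@@@@@@@@@@@@@@@@@@@@@@@@@@@@@@@@@@@@@@@@@@@@@@@@@@@@@@@@@@@@@@@@@@+=#######%#=        
@@#++*###%%%#*##%%%@@@@@@@@@@@@@@@@@@@@@@@@@@@@@@@@@@@@@@@@@@@@@@@@@@@@@@@@@@@@@@@@@@@@@@@#-*######%#*        
@@@@@@@@@@@@@@@@@@@@@@@@@@@@@@@@@@@@@@@@@@@@@@@@@@@@@@@@@@@@@@@@@@@@@@@@@@@@@@@%%%@@@%%@@@%=*######%%#:       
@@@@@@@@@@@@@@@@@@@@@@@@@@@@@@@@@@@@@@@@@@@@@@@@@@@@@@@@@@@@@@@@@@@@@@@@@@@@@@@@@@@@@@@@@@@*+%######%#=       
@@@@@@@@@@@@@@@@@@@@@@@@@@@@@@@@@@@@@@@@@@@@@@@@@@@@@@@@@@@@@@@@@@@@@@@@@@@@@@@@@@@@@@@@@@@#+#######%#*.      
@@@@@@@@@@@@@@@@@@@@@@@@@@@@@@@@@@@@@@@@@@@%%%%@@%%%%%%@@%%%@@@@@@%@@@@@@%@@@%%%%@@%%%%%%%%%+*%######%#-      
@@@@@@@@@@@@@@@@@@@@@@@@@@@@@@@@@@@@@%#**######################**#####****##***##%%%%%%%%%%
[... 1872 characters left out ...]
=*##%%%%%%%%%%%%%%%#+*%%#######%%=
%%%%%%%%%%%%%%%%%%%%%%%%%%%%%%%%%%%%%%####%%%%%#+++*###%%%@*++**##%%%@@@%+**#%@%%%%%%%%%%%%%%%%#*+#%########%*
%%%%%%%%%%%%%%%%%%%%%%%%%%%%%%%%%%%%%%%%%%%%%%%%%@@@%%%%%%@%%%@@%%%%%%%%@%%@%%%%%%%%%%%%%%%%%%%#**############
%%%%%%%%%%%%%%%%%%%%%%%%%%%%%%%%%%%%%%%%%%%%%%%%%%%%%%%%%%%%%%%%%%%%%%%%%%%%%%%%%%%%%%%%%%%%%%%%*+*###########
%%%%%%%%%%%%%%%%%%%%%%%%%%%%%%%%%%%%%%%%%%%%%%%%%%%%%%%%%%%%%%%%%%%%%%%%%%%%%%%%%%%%%%%%%%%%%%%%*=*###########
%%%%%%%%%%%%%%%%%%%%%%%%%%%%%%%%%%%%%%%%%%%%%%%%%%%%%%%%%%%%%%%%%%%%%%%%%%%%%%%%%%%%%%%%%%%%%%%%%=+###########
%%%%%%%%%%%%%%%%%%%%%%%%%%%%%%%%%%%%%%%%%%%%%%%%%%%%%%%%%%%%%%%%%%%%%%%%%%%%%%%%%%%%%%%%%%%%%%%@@*-###########
```

{"method": "servo_tool", "body": {
  "targets": [
    [4,0.8,5,5],
    [8.9,1.6,10,9.2],
    [8.9,1.6,15,9.2],
    [8.9,1.6,17,9.2],
    [8.9,1.6,17,9.2],
    [8.9,1.6,17,9.2]
  ],
  "claw": 150
}}

```text
time: 43.25
tool_pos: [0.4924, -0.3511, 0.084]
ee_rot: [3.14, -0.003, -0.16]
wrist_force: [-0.2, 0.1, 0.2]
width: 0.0387
finger_force: 0.0
```

```bash
python3 - <<'E'
from h import *
o=get_obs();t=o["tool_pos"];print(t,o["ee_rot"],o["width"],togo([.4908,-.3501,.020]))
im=snap("wrist","w21.png")
a=np.radians(-9.2)
g=cv2.cvtColor(grid(im,.022,(.4908,-.3501),a,(-.03,.12),(-.03,.03),.001),cv2.COLOR_BGR2GRAY)
show(cv2.resize(g,None,fx=1,fy=.5,interpolation=cv2.INTER_AREA))
E
```

```text
[ 0.49238713 -0.35106496  0.08403514] [ 3.14022012e+00 -2.60249562e-03 -1.59750405e-01] 0.038666562317176405 [-0.19 -0.08  6.4 ]
............::::----------=======================================================*%%%%%%%%%%%%%%%%%%%%%%%%%%%%%%%%%%%%%%%%%%%%%%%%%%%%%%%%%%%%%%%%%###
..................::::----======================================================##%%%%%%%%%%%%%%%%%%%%%%%%%%%%%%%%%%%%%%%%%%%%%%%%%%%%%%%%%%%%%%%%%#*%
==-:::::::::..::.....:::-========================================+**###%%+++++*##%%%%%%%%%%%%%%%%%%%%%%%%%%%%%%%%%%%%%%%%%%%%%%%%%%%%%%%%%%%%%%%%%%%*#
####=-===========================================================+%%%%%%%%%%%%%%%%%%%%%%%%%%%%%%%%%%%%%%%%%%%%%%%%%%%%%%%%%%%%%%%%%%%%%%%%%%%%%%%%%%*#
####+=============================================================#%%%%%%%%%%%%%%%%%%%%%%%%%%%%%%%%%%%%%%%%%%%%%%%%%%%%%%%%%%%%%%%%%%%%%%%%%%%%%%%%%#*
##*===============================================================#%%%%%%%%%%%%%%%%%%%%%%%%%%%%%%%%%%%%%%%%%%%%%%%%%%%%%%%%%%%%%%%%%%%%%%%%%%%%%%%%%%*
###+=============================================================
[... 2858 characters left out ...]
===========*##################%%%%%%%%%%%%%%%%%%%%%%%%%%%%%%%%%%%%%%%%%%%%%%%%%%%%%%%%%%%%%%%%%%
============--=-----------=-=-===================================+#################%%#%%%%%%%%%%%%%%%%%%%%%%%%%%%%%%%%%%%%%%%%%%%%%%%%%%%%%%%%%%%%%%%%
-------------------------========================================+################%%%%%%%%%%%%%%%%%%%%%%%%%%%%%%%%%%%%%%%%%%%%%%%%%%%%%%%%%%%%%%%%%%%%
.......................:---======================================+#############%%#%%%%%%%%%%%%%%%%%%%%%%%%%%%%%%%%%%%%%%%%%%%%%%%%%%%%%%%%%%%%%%%%%%%%
..................:::-----========================================*%############################%%%%%%%%%%%%%%%%%%%%%%%%%%%%%%%%%%%%%%%%%%%%%%%%%%%%%%
```

{"method": "servo_tool", "body": {
  "targets": [
    [-0.2,-0.1,2,0],
    [-0.2,-0.1,4,0],
    [-0.2,-0.1,5.5,0],
    [-0.2,-0.1,6.2,0],
    [-0.2,-0.1,6.4,0],
    [-0.2,-0.1,6.4,0]
  ]
}}

```text
time: 44.05
tool_pos: [0.4897, -0.3503, 0.0188]
ee_rot: [3.141, -0.001, -0.161]
wrist_force: [0.6, 0.4, 1.1]
width: 0.0386
finger_force: 0.0
```

{"method": "servo_tool", "body": {
  "targets": [
    [0,0,0,0],
    [0,0,0,0],
    [0,0,0,0],
    [0,0,0,0],
    [0,0,0,0]
  ],
  "claw": 255
}}

```text
time: 44.68
tool_pos: [0.4897, -0.3502, 0.0187]
ee_rot: [3.141, -0.001, -0.161]
wrist_force: [-0.5, 0.2, 2.2]
width: 0.0218
finger_force: 30.0
```

{"method": "servo_tool", "body": {
  "targets": [
    [0,0,-3,0],
    [0,0,-8,0],
    [0,0,-13,0],
    [0,0,-16,0],
    [0,0,-16,0],
    [0,0,-16,0]
  ]
}}

```text
time: 45.42
tool_pos: [0.4885, -0.3492, 0.1756]
ee_rot: [-3.139, 0.003, -0.161]
wrist_force: [0.2, -0.1, -2.0]
width: 0.022
finger_force: 30.0
```

```bash
python3 - <<'E'
from h import *
o=get_obs();t=o["tool_pos"];print(t,o["ee_rot"],o["width"])
im=snap("wrist","w22.png")
g=cv2.cvtColor(grid(im,t[2]-.003,t[:2],o["ee_rot"][2],(.02,.13),(-.03,.03),.001),cv2.COLOR_BGR2GRAY)
show(cv2.resize(g,None,fx=1,fy=.5,interpolation=cv2.INTER_AREA))
E
```

```text
[ 0.48852843 -0.3492481   0.17562689] [-3.13940953  0.00339822 -0.16114912] 0.021985919733429973
%%%%%%%%%%%%%%#========================-=@@@@@@@@@@@@@@@%@%%%%%%%%%%%%%%%#%#%%#-::::::::::::::::::::::.......:
%%%%%%%%%%%%%%#=======================-:+%%%%%%%%%%%%%%%%%%%%%%%%%%%%%%%%###%%%=.:::::::::::::::::::::........
%%%%%%%%%%%%%%%#+----------------=====-:*@%%%%%%%%%%%%%%%%%%%%%%%%%%%%%%%%#%%%%+::::::::::::::::::::::::::....
%%%%%%%%%%%%%%%%%%*-:::::::::::::::::::-*%%%%%%%%%%%%%%%%%%%%%%%%%%%%%%%%@#%%%%#=::::::::::::::::::::::::.....
%%%%%%%%%%%%%%%%%%%*--------------::::::#%%%%%%%%%%%%%%%%%%%%%%%%%%%%%%%%%#%#%%%+:::::::::::::::::::::::......
%%%%%%%%%%%%%%%%%%%%====================#%%%%%%%%%%%%%%%%%%%%%%%%%%%%%%%%@%#%%%%+:::::::::::::::::::::.::.....
%%%%%%%%%%%%%%%%%%%#+==================*%%%%%%%##################################*****++::::::::::..:::.......
%%%%%%%%%%%%%%%%%%%#*+++**+=++=========#%%%%%%%*#%%%%%%%%%%%%%%%%%%%%###################=:::::::::::::.....:..
%%%%%%%%%%%%%%%%%%%%%%%%%%%%%%%%%%%#%#%%%%%%%%#*#%%%%%%%%###############################=.::::::::::::::::::..
----
[... 1626 characters left out ...]
###*########%#%#%%################
===============================================+++++%%%%%%%%%%%%%%%%%%%##*#####*#%%%%%%%%%%%%%%##%############
====================================================#%%%#####%%%##%#######%%%%%%%%%%%%%%#%%%###%##############
==============================+++####*#####*#*======*##%%%%%%%%%%%%%%%%%%%%%%%%%%%%%%%%%%%##%#%%#%############
=============================+###########%#%%%+=====**+==+*++++=+*#%%%%%%%%%%%%%%%%%%#%%%%%%%#%#%#############
=============================+%######%%%%%%%%%*===================+%%%%%%%%%%%%%%%%%%%%%%#%#%#%%%%%%%%###*++++
=============================+%#######%%%%%%%%###**###*****#****###%%%%%%%%%%%%%%%%%%%%####***++++=-----------
```

{"method": "servo_tool", "body": {
  "targets": [
    [-2,-5,0,-2],
    [-4,-10,0,-4],
    [-6,-15,0,-6],
    [-8,-20,0,-8],
    [-10,-25,0,-9.2],
    [-12,-30,0,-9.2],
    [-12.2,-34,0,-9.2],
    [-12.2,-35.4,0,-9.2]
  ]
}}

```text
time: 46.48
tool_pos: [0.4245, 0.0208, 0.1762]
ee_rot: [-3.141, 0.004, 0.002]
wrist_force: [-1.8, -0.3, -0.5]
width: 0.0217
finger_force: 30.0
```

{"method": "servo_tool", "body": {
  "targets": [
    [0,0,2,0],
    [0,0,4,0],
    [0,0,5,0],
    [0,0,5,0],
    [0,0,5,0],
    [0,0,5,0]
  ]
}}

```text
time: 47.22
tool_pos: [0.4264, 0.0188, 0.1291]
ee_rot: [3.141, -0.002, -0.001]
wrist_force: [-1.8, 0.7, -1.1]
width: 0.0216
finger_force: 30.0
```

```bash
python3 - <<'E'
from h import *
o=get_obs();t=o["tool_pos"];print(t,o["ee_rot"],o["width"],togo([.43,.02,.105]))
im=snap("wrist","w23.png")
print("clip plane, org .5726,.0207")
g=cv2.cvtColor(grid(im,.101,(.5726,.0207),0,(-.05,.06),(-.03,.031),.001),cv2.COLOR_BGR2GRAY)
show(cv2.resize(g,None,fx=1,fy=.5,interpolation=cv2.INTER_AREA))
print("tine plane, TCP")
g=cv2.cvtColor(grid(im,t[2]-.002,t[:2],o["ee_rot"][2],(.06,.13),(-.03,.03),.001),cv2.COLOR_BGR2GRAY)
show(cv2.resize(g,None,fx=1,fy=.5,interpolation=cv2.INTER_AREA))
E
```

```text
[0.42636229 0.01884513 0.12906706] [ 3.14146381e+00 -1.76135553e-03 -7.42977800e-04] 0.021586956499192407 [ 0.36 -0.12  2.41]
clip plane, org .5726,.0207
##############====----===*###%%%%%%%%%%%%%%%%%%%*=-------                                                     
##############====----=++*###%%%%%%%%%%%%%%%%%*=--------=                                                     
##############====-----++*###%%%%%%%%%%%%%%%#=--------+#+                                                     
##############====-----=+**##%%%%%%%%%%%%%%+-------=+#%#-                                                     
##############=====----=+**##%%%%%%%%%%%%#=-------=#%*--.                                                     
##############=====----=+**###%%%%%%%%%%#--------+#%%+--                                                      
##############++++=----=+**###%%%%%%%%%*--------+%%%%%%#                                                      
%%%%%%############*----=+**###%%%%%%%%*--------*%%%%%%%%                                                      
##################*----=+**###%%%%%%%%--------+%%%%%%%%%  
[... 3829 characters left out ...]
#######################################*=---==**##%%%%%%+---:
##*====*########################################*=---=++*###%%%%%#=--:
=======+********################################+=---=++*###%%%%%%#=-:
==========+###################################====---==+*###%%%%%%%#-:
****======*###################################====---===**##%%%%%%%%+-
####======+**##########****###################====---==+**##%%%%%%%%%*
####=======================####################+===---=+**##%%%%%%%%##
####=======================####################====---=+**###%%%%%%%%%
########*+++*******+++++++#####################+===---=+**####%%%%%%%%
###############################################+===---=+**#########%%%
```

{"method": "servo_tool", "body": {
  "targets": [
    [0,-0.12,1,0],
    [0,-0.12,2,0],
    [0,-0.12,2.4,0],
    [0,-0.12,2.4,0],
    [0,-0.12,2.4,0],
    [0,-0.12,2.4,0]
  ]
}}

```text
time: 48.02
tool_pos: [0.426, 0.0202, 0.1046]
ee_rot: [-3.142, -0.001, -0.001]
wrist_force: [0.0, -1.1, -2.4]
width: 0.0217
finger_force: 30.0
```

{"method": "servo_tool", "body": {
  "targets": [
    [1,0,0,0],
    [2,0,0,0],
    [3,0,0,0],
    [3.5,0,0,0],
    [3.8,0,0,0],
    [3.8,0,0,0],
    [3.8,0,0,0]
  ]
}}

```text
time: 48.9
tool_pos: [0.4635, 0.0203, 0.1041]
ee_rot: [-3.141, 0.0, -0.0]
wrist_force: [-0.7, -0.3, -1.6]
width: 0.0218
finger_force: 30.0
```

```bash
python3 - <<'E'
from h import *
o=get_obs();t=o["tool_pos"];print(t,o["ee_rot"],o["width"],o["wrist_force"])
im=snap("wrist","w24.png")
print("org .5726,.0207")
g=cv2.cvtColor(grid(im,.101,(.5726,.0207),0,(-.04,.08),(-.03,.031),.001),cv2.COLOR_BGR2GRAY)
show(cv2.resize(g,None,fx=1,fy=.5,interpolation=cv2.INTER_AREA))
E
```

```text
[0.46351093 0.02025566 0.10413247] [-3.14149872e+00  2.34557607e-04 -4.68867273e-04] 0.02183357026776263 [-0.69116053 -0.28456179 -1.6259618 ]
org .5726,.0207
###############%===--=+*##%%%%%%%%%%%%%%%%%%%%*=-======+*#%%%%%%%%%%%%%%%                                               
###############%===--=+*##%%%%%%%%%%%%%%%%%%*========*%%%%%%%%%%%%%%%%%%%                                               
###############%===--=**##%%%%%%%%%%%%%%%%#========#%%%%%%%%%%%%%%%%%%%#=                                               
###############%===--=+*##%%%%%%%%%%%%%%#+=======#%%%%%%%%%%%%%%%%%%#+:..                                               
################===--=+*##%%%%%%%%%%%%%+-======#@*===#%%%##%%%%%#*=:::-:.                                               
################====-=+*###%%%%%%%%%%%+=======#%@+---+========----------.                                               
################+===-=+*###%%%%%%%%%%=======+%%%%%###.:---=+++--------==.                                               
#######################################*==-*%%%%%%%%-..-=-=++=----------                      
[... 1941 characters left out ...]
                     
==############**#*==========#%%%%%%%#--:::::-========-:---=+==--------==                                                
==****************==========%%%%%%%%%%=::::::--========-=-==---::::-----.                                               
==========================++#%%%%%%%%%=-:::::::-==============--....:::..                                               
========================+*###%%%%%%%%%%#=-::::::--+*+============-.....:.                                               
++++++*****++++++++=====+*###%%%%%%%%%%%%%*+-====--=+==============-.....                                               
###################+====+**##%%%%%%%%%%%%%%%*=-===--:-===============-::.
```

{"method": "servo_tool", "body": {
  "targets": [
    [0.4,0,0,0],
    [0.8,0,0,0],
    [1.1,0,0,0],
    [1.4,0,0,0],
    [1.6,0,0,0],
    [1.8,0,0,0],
    [2,0,0,0],
    [2.1,0,0,0]
  ]
}}

```text
time: 49.95
tool_pos: [0.4841, 0.0201, 0.104]
ee_rot: [-3.142, 0.002, -0.001]
wrist_force: [-3.0, -0.4, -0.1]
width: 0.0218
finger_force: 30.0
```

```bash
python3 - <<'E'
from h import *
o=get_obs();t=o["tool_pos"];print(t,o["ee_rot"],o["width"],o["wrist_force"])
im=snap("wrist","w25.png")
g=cv2.cvtColor(grid(im,.101,(.5726,.0207),0,(-.03,.08),(-.03,.031),.001),cv2.COLOR_BGR2GRAY)
show(cv2.resize(g,None,fx=1,fy=.5,interpolation=cv2.INTER_AREA))
E
```

```text
[0.48413028 0.02014005 0.10400615] [-3.14158767e+00  1.82163690e-03 -6.64963766e-04] 0.021767139361728843 [-2.96374904 -0.37151141 -0.07781563]
##############===+*##%%%%%%%%%%%%%%%%%%%%*+=======+#%%%%%%%%%%%%%%%%%%%#*-:..:.:::..                          
##############===+*##%%%%%%%%%%%%%%%%%%#=======+#%@@@@@%%%%%%%%%%%*=-::::::::::::::                           
##############===+*##%%%%%%%%%%%%%%%%#+======*%@@@@@%%%%%%%%%%%*=::::::::::::::::::                           
#############%===+*##%%%%%%%%%%%%%%#+======*%%%%%%%%%%%%%%%%*=:::::::::::::::::::::                           
##############===+*###%%%%%%%%%%%%*======+%%+==*@%%@@%%%%%=.::::----:::::::::::::::                           
##############===+*###%%%%%%%%%%%*======*%@#===+@@#+==============-----::::::::::::                           
##############+===**##%%%%%%%%%%+======*%%%%%#%%%#:---=++++-==----===-----::::::::.                           
#########*######*#################################-:=--***+-==---------------:::::.                           
########**#%%%%%%%%%%%%%%%%%%%%%%%%%%%%#%%%%#%#%%#=:=--+==-::::::::.
[... 1646 characters left out ...]
*-----+===-------===------:::::::.                           
++++++=======###================-::::::-==========:---=+++-------------:::::::::::.                           
######=======***==================::::::-=============--:::::--------::::::::::::::                           
######=============================-::::::-============-.::::::::::::::::::::::::::                           
######==============+***###########%=-=--::-=**==========:.::::::::::::::::::::::::                           
######**+++++++++==+**##%%%%%%%%%%%%%#+=====--+#*==========::::::::::::::::::::::::                           
#################+==**###%%%%%%%%%%%%%%*+-===----==+=========-:::::::::::::::::::::
```

{"method": "servo_tool", "body": {
  "targets": [
    [0.15,0,0,0],
    [0.3,0,0,0],
    [0.45,0,0,0],
    [0.6,0,0,0],
    [0.7,0,0,0],
    [0.8,0,0,0]
  ]
}}

```text
time: 50.75
tool_pos: [0.4864, 0.0203, 0.1018]
ee_rot: [-3.141, 0.016, -0.0]
wrist_force: [-14.6, -0.6, 1.4]
width: 0.0214
finger_force: 30.0
```

{"method": "servo_tool", "body": {
  "targets": [
    [0.15,0,0,0],
    [0.3,0,0,0],
    [0.45,0,0,0],
    [0.6,0,0,0],
    [0.7,0,0,0],
    [0.8,0,0,0]
  ]
}}

```text
time: 51.5
tool_pos: [0.5012, 0.0202, 0.1046]
ee_rot: [-3.142, -0.001, -0.001]
wrist_force: [-2.4, 0.2, -1.1]
width: 0.0216
finger_force: 30.0
```

```bash
python3 - <<'E'
from h import *
o=get_obs();t=o["tool_pos"];print(t,o["ee_rot"],o["width"],o["wrist_force"])
im=snap("wrist","w26.png")
g=cv2.cvtColor(grid(im,.101,(.5726,.0207),0,(-.02,.09),(-.03,.031),.001),cv2.COLOR_BGR2GRAY)
show(cv2.resize(g,None,fx=1,fy=.5,interpolation=cv2.INTER_AREA))
E
```

```text
[0.50118956 0.02019    0.10461776] [-3.14154631e+00 -8.67590318e-04 -5.44936957e-04] 0.021640240897909186 [-2.37498722  0.17515354 -1.06779617]
#########%==*##%%%%%%%%%%%%%%%%%%%%*+======+*%%@@@@@@@@@@%@@@@#*+=-:::::::::::-=+-----=*%%%                   
#########%==*##%%%%%%%%%%%%%%%%%%#=======*%@@@@@@@@@@@@@@#+=-::::::::::::::::::::::...::=*%                   
#########%==*##%%%%%%%%%%%%%%%%#+=====+#%@@@@@@@@@@@@%#+::-----::::::::::::::::::::::::..::                   
#########%==*###%%%%%%%%%%%%%%+=====+#%%@@@@@@@@@@%#=-:--------:::::::::::::::::::::::::::.                   
#########%==*###%%%%%%%%%%%%*======#@*==+%@@@@@@@*::----------::::::::::-:::::::::::::::::                    
#########%==**##%%%%%%%%%%%#=====+#@@+===#@@@@@#::------:-=====--========---:::::::::::::.                    
##########*=+*##%%%%%%%%%%*======%%%%%##%%%%%%+:-==-----:---===========--=--=--:::::::::::                    
##########%=+***########%%#%%%#%%%#%%%%%%%%%#%%#%%%%%%%%#==--=++=====--------------:::::::                    
###########=+***#%%%%%%%%%%%%%%%%%%%%%%%%%%%%%%%%%%%%%%%#==--===-::.
[... 1654 characters left out ...]
=---+++===-=----===-----:::::::::                    
========++++===============------=========+=------------:---=====--------=----::::::::::::                    
###########%================-:-:::-==========:::::::::::::-----::::--------:::::::::::::::                    
###########%=================-:::::-=++=======-:::::::::::::::::::::::::::::::::::::::::::                    
###########%==+****#########%%+=====-+#*+=======-:::::::::::::::::::::::::::::::::::::::::                    
############+=**##%%%%%%%%%%%%%#======-++=++======-:::::::::::::::::::::::::::::::::::::::.                   
#############=+*###%%%%%%%%%%%%%%*+=====---==========-:::::::::::::::::::::::::::::::::::.:
```

{"method": "servo_tool", "body": {
  "targets": [
    [0.05,0,0,0],
    [0.1,0,0,0],
    [0.15,0,0,0],
    [0.2,0,0,0],
    [0.2,0,0,0]
  ]
}}

```text
time: 52.18
tool_pos: [0.5014, 0.0202, 0.1039]
ee_rot: [-3.142, 0.003, -0.001]
wrist_force: [-6.8, 1.1, 2.8]
width: 0.0216
finger_force: 30.0
```

{"method": "servo_tool", "body": {
  "targets": [
    [-1,0,0,0],
    [-3,0,0,0],
    [-5,0,0,0],
    [-7,0,0,0],
    [-7,0,0,0],
    [-7,0,-3,0],
    [-7,0,-7.5,0],
    [-7,0,-7.5,0]
  ]
}}

```text
time: 53.18
tool_pos: [0.4363, 0.02, 0.1835]
ee_rot: [3.141, -0.011, -0.001]
wrist_force: [-0.3, 0.2, -1.5]
width: 0.0219
finger_force: 30.0
```

```bash
python3 - <<'E'
from h import *
o=get_obs();t=o["tool_pos"];print(t,o["ee_rot"],o["width"],togo([.4897,-.3502,.18]))
im=snap("wrist","w27.png")
g=cv2.cvtColor(grid(im,.101,(.5726,.0207),0,(-.02,.09),(-.03,.031),.001),cv2.COLOR_BGR2GRAY)
show(cv2.resize(g,None,fx=1,fy=.5,interpolation=cv2.INTER_AREA))
E
```

```text
[0.43625126 0.01999041 0.18353289] [ 3.14091084e+00 -1.06656030e-02 -5.18113668e-04] 0.02190723194023046 [ 5.36 37.02  0.44]
#%%%%%%%%%%%%%%%%%%#+-=====-=+#%%%%%%%%%%%%%%%%%%%%%%%%%#*.                                                   
#%%%%%%%%%%%%%%%%#+-====--=+#%%%%%%%%%%%%%%%%%%%%%#+=--::.                                                    
#%%%%%%%%%%%%%%%*=-====-=+#%%%%%%%%%%%%%%%%%%%%#*-...:::::                                                    
##########%%%%#=-======+%%*+*#%%%%%%%%%%%%%*+-:..:::::::::                                                    
%%%%%%%%##%%%*--======*%%+---+%%%%%%%%%#*=-...::::::::::::                                                    
#%#%%%%%##%%*======-=*%%%#*+*#%%%%%%#+=-:...:::::::.:---=-                                                    
##########%*=-====-=#%%%%%%%%%%%%%%*--::..::::::::..::--=-                                                    
##########*-=====-+%%%%%%%%%%%%%%*--::...::::::::....:---:                                                    
++***+***+=-====-=#%%%%%%%%%%%%*=--::...:::::::::....:---:                             
[... 1602 characters left out ...]
========----:...::::::::.....:---:                                                    
##########%#--===---*%%%+========----:...:::::::....:---=-                                                    
###########%+=-====:-+#%*+=========----:..::::::::....::::                                                    
###########%%%+--==---=*%%+==========---:...:::::::::::...                                                    
*********#%%%%#=--==----+##+============--:...:::::::::...                                                    
***######%%%%%%%#=----=--=*#%+=============-:...:::::::...                                                    
*###%%%%%%%%%%%%%#*=--==----==================-::...:::::.
```

{"method": "servo_tool", "body": {
  "targets": [
    [0.8,5,0,0],
    [1.6,10,0,0],
    [2.4,15,0,0],
    [3.2,20,0,0],
    [4,25,0,2],
    [4.8,30,0,5],
    [5.4,35,0,9.2],
    [5.4,37,0,9.2]
  ]
}}

```text
time: 54.22
tool_pos: [0.4858, -0.3519, 0.1758]
ee_rot: [-3.14, 0.004, -0.163]
wrist_force: [-0.3, -0.1, -1.5]
width: 0.0217
finger_force: 30.0
```

{"method": "servo_tool", "body": {
  "targets": [
    [0,0,3,0],
    [0,0,7,0],
    [0,0,10,0],
    [0,0,10,0],
    [0,0,10,0],
    [0,0,10,0]
  ]
}}

```text
time: 54.98
tool_pos: [0.4876, -0.3504, 0.0813]
ee_rot: [3.14, -0.003, -0.161]
wrist_force: [0.2, 1.2, -1.3]
width: 0.0218
finger_force: 30.0
```

```bash
python3 - <<'E'
from h import *
o=get_obs();t=o["tool_pos"];print(t,o["ee_rot"],o["width"],togo([.4897,-.3502,.0187]))
E
```

```text
[ 0.48761043 -0.35043706  0.08128797] [ 3.13980327 -0.00324546 -0.16070437] 0.02184940137175202 [ 0.18 -0.07  6.26]
```

{"method": "servo_tool", "body": {
  "targets": [
    [0.1,0,2,0],
    [0.1,0,4,0],
    [0.1,0,5.4,0],
    [0.1,0,6,0],
    [0.1,0,6.2,0],
    [0.1,0,6.25,0],
    [0.1,0,6.25,0]
  ]
}}

```text
time: 55.85
tool_pos: [0.4875, -0.35, 0.0185]
ee_rot: [3.141, -0.0, -0.161]
wrist_force: [-2.4, 1.3, 5.7]
width: 0.0216
finger_force: 30.0
```

{"method": "servo_tool", "body": {
  "targets": [
    [0,0,0,0],
    [0,0,0,0],
    [0,0,0,0],
    [0,0,0,0],
    [0,0,-3,0],
    [0,0,-8,0],
    [0,0,-14,0],
    [0,0,-19,0]
  ],
  "claw": 150
}}

```text
time: 56.85
tool_pos: [0.4876, -0.3495, 0.2085]
ee_rot: [-3.141, -0.0, -0.161]
wrist_force: [0.6, 0.4, 0.6]
width: 0.0385
finger_force: 0.0
```

{"method": "servo_tool", "body": {
  "targets": [
    [-5,-1,-4,0],
    [-9,-1.5,-4,0],
    [-9,-1.5,-4,0],
    [-9,-1.5,-4,0]
  ]
}}

```text
time: 57.35
tool_pos: [0.4013, -0.3205, 0.246]
ee_rot: [-3.14, 0.0, -0.161]
wrist_force: [0.6, 0.6, -0.4]
width: 0.039
finger_force: 0.0
```

```bash
python3 - <<'E'
from h import *
o=get_obs();t=o["tool_pos"];print(t,o["ee_rot"],o["width"])
im=snap("wrist","w28.png")
g=grid(im,.015,(.5,-.33),0,(-.13,.13),(-.09,.09),.002)
g=cv2.cvtColor(g,cv2.COLOR_BGR2GRAY)
show(cv2.resize(g,None,fx=1,fy=.5,interpolation=cv2.INTER_AREA))
b=snap("top","t28.png")
# top view drive crop, ascii
g=cv2.cvtColor(b,cv2.COLOR_BGR2GRAY)[168:222,198:292]
show(cv2.resize(g,None,fx=1,fy=.5,interpolation=cv2.INTER_AREA))
E
```

```text
[ 0.40130497 -0.32049554  0.24597212] [-3.14045883e+00  3.78230069e-04 -1.61044909e-01] 0.03897993781174913
#############################################################################################################################%=.::
#############################################################################################################################%=.::
#############################################################################################################################%=.::
############*###################%###%###%##%###%##############################################################################=.::
#######%#%%%%%%%%%%%%%%%%%%%%%%%%%%%#######%##%##%%##%%#%%%#####*###**#####################%##################################=.::
#######%#%%%%%%%%%%%%%%%%%%%%%%%%%%%%%%%%%%%%%%%%%%%%%%%%%%%%%%%%%%%%%%%%%%%*##%%%%%%%%#*###########%############*******###%#%+.::
#######%%%%%%%%%%%%%%%%%%%%%%%%%%%%%%%%%%%%%%%%%%%%%%%%%%%%%%%%%%%%%%%%%%%%=======++**##%%%%%%%%%%%%%%%%%%%%%%%%%%%%%%%%%%*###=.::
#######%#%%%%%%%%%%%%%%%%%%%%%%%%%%%%%%%%%%%%%%%%%%%%%%%%%%%%%%%%%%%%%%%#+:
[... 6767 characters left out ...]
%%%%%%###%%%%%%%%%%%%%%%%%%#**+=*%%
%%%%%%%%%@@@@@@@@@%%#*+++++***+=---=+*#%%@@@@@@@@@%%%%%@%%%%%@@@%@%%%%%%%%%%%%%%%%%%%#***==*%%
%%%%%%%%%@@@@@@@@@@@@@%%##*+++++*##%%@@@@@@%%%%%%%%%%%%%%%%%%%%%%%%#########********++++=-=*%%
%%%%%%%%%#%%@@@@@@@@@@@@@@%%%%%%%%%%%%%%%%%#########*******++++++++=====----:::----=---==+*#%%
%%%%%%%%#*#%%%%%%%%%#######********+++++++==================-------==++=-:.....:-+*######%%%%%
%%%%%%%%#***+++=====================++++++++++++++**################%%%%#*+-----+*%%%%%%%%%%%%
%%%%%%%%%%#*+++++++++++*############%%%%%%%%%%%%%%%%%%%%%%%%%%%%%%%%%%%%%%%######%%%%%%%%%%%%%
%%%%%%%%%%%%%%%%%%%%%%%%%%%%%%%%%%%%%%%%%%%%%%%%%%%%%%%%%%%%%%%%%%%%%%%%%%%%%%%%%%%%%%%%%%%%%%
```

{"method": "servo_tool", "body": {
  "targets": [
    [2,-5,0,-2],
    [3,-10,0,-4],
    [4,-16,0,-6],
    [6,-22,0,-8],
    [7,-28,0,-9.2],
    [9,-34,0,-9.2],
    [9.2,-36,0,-9.2],
    [9.2,-36,0,-9.2]
  ]
}}

```text
time: 58.45
tool_pos: [0.5503, 0.0217, 0.2453]
ee_rot: [-3.141, 0.002, 0.003]
wrist_force: [-0.1, 0.4, 0.3]
width: 0.0393
finger_force: 0.0
```

{"method": "servo_tool", "body": {
  "targets": [
    [0,0,0,0],
    [0,0,0,0],
    [0,0,0,0]
  ]
}}

```text
time: 58.82
tool_pos: [0.5496, 0.0188, 0.2469]
ee_rot: [3.142, -0.0, -0.002]
wrist_force: [-0.8, 0.5, 0.2]
width: 0.0388
finger_force: 0.0
```

```bash
python3 - <<'E'
from h import *
o=get_obs();print(o["tool_pos"])
im=snap("wrist","w29.png")
g=cv2.cvtColor(grid(im,.098,(.6286,.0203),0,(-.06,.045),(-.045,.046),.001),cv2.COLOR_BGR2GRAY)
g=np.clip(g.astype(int)*1.6-20,0,255)
show(cv2.resize(g.astype(np.uint8),None,fx=1,fy=.5,interpolation=cv2.INTER_AREA))
E
```

```text
[0.5495522  0.01878868 0.24687049]
@@@@@@@@@@@@@@@@@@@@@@@@@@@@@@@@@@@@@@@@@@@@@@@@@@@@@@@%%%%@@@@@@@@@@@@@@@@@@@@@@@@@@@@@@@@@@@@@@@@@@@@@@
@@@@@@@@@@@@@@@@@@@@@@@@@@@@@@@@@@@@@@@@@@@@@%####*******************##%%@@@@@@@@@@@@@@@@@@@@@@@@@@@@@@@@
@@@@@@@@@@@@@@@@@@@@@@@@@@@@@@@@@@@@@@@%%#************##########*******++***%%@@@@@@@@@@@@@@@@@@@@@@@@@@@
@@@@@@@@@@@@@@@@@@@@@@@@@@@@@@@@@@@@#**********#%%@@@@@@@@@@@@@@@@@@%%%#*******#%@@@@@@@@@@@@@@@@@@@@@@@@
@@@@@@@@@@@@@@@@@@@@@@@@@@@@@@@@@#********%%@@@@@@@@@@@@@@@@@@@@%%%@@@@@@@%#*******#%@@@@@@@@@@@@@@@@@@@@
@@@@@@@@@@@@@@@@@@@@@@@@@@@@@@%#******%%@@@@@@@@@@@@@@@@@@@@@@@#++#@@@@@@@@@@@%#******%@@@@@@@@@@@@@@@@@@
@@@@@@@@@@@@@@@@@@@@@@@@@@@@#*****#%@@@@@@@@@@@@@@@@@@@@@@@@@%%*+#@@@@@@@@@@@@@@@%#*****%@@@@@@@@@@@@@@@@
@@@@@@@@@@@@@@@@@@@@@@@@@@#*****#@@@@@@@@@@@@@@@%##*+=======+=====+*##%@@@@@@@@@@@@@%**+**%@@@@@@@@@@@@@@
@@@@@@@@@@@@@@@@@@@@@@@@%*****#@@@@@@@@@@@@@#+======++++++++++++++++====++#%@@@@@@@@@@%***+*%@@@@@@@@@@@@
@@@@@@@@@@@@@@@@@@@@@@@#****#@@@@@@@@@@@@#+======+=========+=====+==========+#%@@@@@@@@@%*++*#@@@@@@@@@@@
@@@@@
[... 3110 characters left out ...]
*****+++=-------------------==++#@@@@@#**+++*#%@@@@@@@@@@@@@@@@@
*****+#@@@@@@@@@@@@@@@@@@@@@@@%%++++*+++==++******=---=+++++++++++***#@@@@@%#*+++++*%@@@@@@@@@@@@@@@@@@@@
*****+#@@@@@@@@@@@@@@@@@@@@@@@@@@%%#++++++++=++++++++**#########%%#*+*%#***+++++*%@@@@@@@@@@@@@@@@@@@@@@@
*****+#@@@@@@@@@@@@@@@@@@@@@@@@@@@@@@@%***+++++++==============+***+++++++++++#@@@@@@@@@@@@@@@@@@@@@@@@@@
*****+#@@@@@@@@@@@@@@@@@@@@@@@@@@@@@@@@@@@%###*+++++++++++++++++*+++*+*##%@@@@@@@@@@@@@@@@@@@@@@@@@@@@@@@
*****+#@@@@@@@@@@@@@@@@@@@@@@@@@@@@@@@@@@@@@@@@@%%%#*********#######@@@@@@@@@@@@@@@@@@@@@@@@@@@@@@@@@@@@@
*****+#@@@@@@@@@@@@@@@@@@@@@@@@@@@@@@@@@@@@@@@@@@@@@@@@@@@@@@@@@@@@@@@@@@@@@@@@@@@@@@@@@@@@@@@@@@@@@@@@@@
```

```bash
python3 -c "
from bench import *
print(close_job())"
```

```text
the job is handed in; nothing more can be done
None
```

The rotor is loaded and the job is handed in. The isolator was already off. The cap and the fork are in the tray, all three coupons and the end plate are on the spindle, and the last camera check showed the clip home in its groove. The glassware was not touched.

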